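# Drive the pivot pin out of clamped shears

## Task

The shears are clamped in the sloping stand with their brass pivot pin still in the bore. First slide the catch tray under the stand, square to it, so that it lies below the lower end of the bore; then swing the stand's dust cover aside, take the punch, feel for the bore with its off-centre tip and drive the pin down and out with it, so that it drops into the tray, without ramming the punch into the stand, touching the pin with the fingers or letting it fall on the bench. Leave the tray under the bore with the pin in it and the cover open, stand the punch back in its rest, and leave the other things on the bench where they are.

Things in the scene. Friction and masses are not known exactly. Their poses are not given: they have to be found in the camera images.
- stand: Fixed green iron stand; origin on the bench right under the bore's mouth, z up, x level from the low front edge of its sloping face to the high back edge, y left. It rests on one cheek at y 55 to 70 mm (foot plate to 105); right of that it is open below, 40 mm high or more, so the tray goes in from the right (-y). Shears' blades stick out right to y -145, bows left to 160, 70 to 120 mm up.
- bore_mouth (a point): Centre of the bore's upper mouth, on the face, 105 mm above the bench, under the closed cover. The face slopes 30 degrees: in the stand's axes up-slope is (0.866, 0, 0.5) and its outward normal, also the bore's axis, (-0.5, 0, 0.866). The face reaches 45 mm all round. The bore is 10.6 mm across, 40 mm long.
- bore_exit (a point): Centre of the bore's lower end on the block's underside, 40 mm down the axis from the mouth, about 70 mm above the bench. The pin lands within about 25 mm of the point straight below.
- pin_center (a point): Centre of the brass pin, 9 mm diameter, 30 mm long, 16 g. At the start it is in the bore, its upper end 4 mm below the face. A sprung roller 28 mm below the mouth pinches it: it takes roughly 3 to 7 N to move and stays where it is left until its upper end is 28 to 32 mm below the mouth; then it falls free.
- cover (a joint): Angle of the dust cover, a 3 mm steel flap 2 to 5 mm above the face, turning in the plane of the face about one screw 32 mm up-slope of the bore. 0: straight down-slope, over the bore; it grows as its lower end goes to the left (+y of the stand), up to 1.5 rad. From 0.6 rad the bore is clear. Takes about 1 N at the tab and stays where it is left.
- cover_tab (a point): Centre of the upright tab by which the cover is pushed: 12 mm long radially, 4 mm thick, 5 to 23 mm above the face, 50 mm from the pivot; this point is 15 mm above the face.
- cover_pivot (a point): Axis of the cover's pivot screw, 3 mm above the face; the screw's head is 14 mm across and stands 9 mm above the face.
- tray_floor (a point): Loose aluminium catch tray, 120 (x) x 74 (y) x 22 mm high, walls 3 mm, 300 g; this point is the middle of its inner floor, 3 mm above its underside. A flat handle bar runs from it along the tray's -x. To catch the pin the tray's x points like the stand's x and its middle lies about 25 mm along +x from the stand's origin, at y = 0.
- tray_grip (a point): The tray's upright wooden grip, at the end of the handle, 165 mm from the tray's middle along the tray's -x: 26 mm along x, 14 mm wide along y (pinch it across y), from 4 to 56 mm above the bench; this point is on its axis 40 mm above the bench.
- punch_center (a point): Middle of the loose punch's handle, 102 mm above its tip (z from tip to handle). Round handle 18 mm across, 70 mm long; below it a collar 30 x 5 mm, then the shank, 8 mm diameter, 62 mm from collar to tip. It is worn: the shank sits 3.5 mm off the handle's axis, to any side, so feel for the bore. 150 g. Starts upright in its rest, collar on the rest's top, this point 115 mm above the bench.
- rest_mouth (a point): Middle of the top of the fixed wooden rest block, 60 x 60 mm, 75 mm high, with an upright hole 24 mm across right through it, for the punch's shank.
- knife: Bystander: kitchen knife lying on the bench, black handle, 265 mm long.
- carton: Bystander: white carton, 130 x 70 x 35 mm.
- jar: Bystander: glass jar, 56 mm across, 70 mm high.
Things that resemble listed ones, but are neither listed nor needed, are in the scene too. Of the things that look like the part that bears tray_floor, take the one that is nearest to the robot's base at the start.

How it is judged:
On the way, in this order (a step that is already met when the one before it is completed fails the run):
1. the tray lies under the lower end of the bore (x of tray_floor in the frame of stand between -0.01 and 0.055 m and y of tray_floor in the frame of stand between -0.025 and 0.025 m and angle between tray_floor's own z axis and vertical below 0.08 rad), for 0.2 s.
2. the cover is swung aside, clear of the bore (value of joint cover above 0.6 rad), for 0.1 s.
3. the pin is being driven down the bore by the punch (contact force between punch and pin above 1 N and distance of pin_center from where it was at the start of the episode above 0.006 m and horizontal distance between pin_center and bore_mouth below 0.035 m), for 0.05 s.
At the end, for the whole second after the job is handed in: Pin at rest inside the tray; tray flat under the bore (middle -10 to 55 mm along the stand's +x, within 25 mm of its centre line); cover open over 0.6 rad; punch upright (0.12 rad) and still in its rest, collar on the top, within 15 mm of the hole's middle (all of step 1 and x of pin_center in the frame of tray_floor between -0.058 and 0.058 m and y of pin_center in the frame of tray_floor between -0.036 and 0.036 m and z of pin_center in the frame of tray_floor between -0.002 and 0.022 m and linear speed of pin below 0.03 m/s and value of joint cover above 0.6 rad and horizontal distance between punch_center and rest_mouth below 0.015 m and angle between punch_center's own z axis and vertical below 0.12 rad and linear speed of punch below 0.02 m/s and z of punch_center in the frame of rest_mouth between 0.034 and 0.046 m); the robot touches nothing.
It fails at once if the pin is touched by the fingers (contact force between the fingers and pin above 0.3 N).
It fails at once if the pin falls on the bench (height (world z) of pin_center below 0.006 m).
It fails at once if the punch is rammed into the stand (over 60 N) (contact force between punch and stand above 60 N).
It fails at once if a bystander (knife, carton, or jar) is moved over 30 mm (distance of any of knife, carton, jar from where it was at the start of the episode above 0.03 m).
It also fails if it takes over 72 s, if anything falls off the work surface, if the arm or the gripper's body presses on something with over 40 N, if the wrist force passes 120 N, or if a joint passes its speed limit or range.

## Robot

A 7-joint arm with a two-finger parallel gripper is mounted at the origin on the work surface. World frame = base frame: x ahead of the robot, y to its left, z up, the work surface at z = 0. Lengths are in m, angles in rad, forces in N, time in s.
With the tool pointing down it reaches from about 0.425 to 0.825 m from the base axis. Payload 3.6 kg.
Tool frame: the origin (TCP) lies midway between the tips of the shut fingers; the grasp point (between the pads) lies 19 mm behind it; z points along the fingers, y is the direction in which the jaws open and shut (so a half turn about z gives the same grasp; the last joint's range is limited). The gripper opens to 93 mm and grips with 3 to 60 N. Pads are 15 mm wide; open, the fingers measure 128 mm over their backs; the gripper's body (75 mm by 188 mm) begins 65 mm behind the grasp point.
Start: joints at [-1.147, 0.615, -0.013, 1.423, 0.008, 1.103, -0.04], TCP at [0.283, 0.585, 0.189] pointing down, gripper open.
Joint ranges: [-3.12, 3.12], [-0.3, 2.06], [-1.34, 1.32], [0.26, 2.42], [-1.36, 4.5], [0.01, 1.98], [-2.84, 2.84]. Speed limits (rad/s): [2.79, 2.79, 3.14, 3.14, 3.14, 3.14, 3.14].

## Interface

Orientations are given as a unit quaternion [w, x, y, z].
In Python, from station import bot gives the robot as it stands.
- The arm moves only by the shell command python3 -m jog 'ROWS' [FORCE]. ROWS is JSON, one flat list of numbers, 7 for each row, row after row: the shift along the tool's x, y, z in cm, then the turn, a rotation vector about the tool's x, y, z in degrees, then the finger opening in cm, from 0 to 9.3. In form: [x, y, z, wx, wy, wz, jaw, x, y, z, wx, wy, wz, jaw, ...]. A call has exactly 8 rows; each row shifts and turns the commanded pose from where the row before left it, along the tool's axes as they then stand; what a row does not reach is not made up. A row lasts 1/8 s, in which the tool goes at most 62.5 mm and 10.7 degrees, less where a joint would pass 70% of its speed; a pose out of reach is approached as far as the arm can. A call with a gripper value outside its range is refused whole. The fingers move at their own pace and stop on an object; FORCE is the grip in N (left out, the last holds). Time passes only in rows, so rows that do not move let the fingers close, or fill a call up. It gives the time, the measured TCP pose, the force and the opening at its end, in the units of the state.
- bot.read_state(): the state, without advancing time (a new reading comes with each control period).
- bot.snapshot(name): name is "scene" or "top" or "wrist"; returns a dict with "color" (384x512x3 uint8, red, green, blue), "fx", "fy", "cx", "cy" (pixels), "cam_to_world" (4x4, takes a point from camera to world coordinates). Camera axes: x right, y down, z forward; pixel columns grow to the right and rows downward; lengths in m; the calibration is good to about 2 mm. A picture is of the moment at which its call begins. There is no depth.
- bot.hand_in(): hands the job in, once; it reports no verdict.
The state is a dict: "clock": time; "joint_pos": joint angles; "qvel": joint speeds; "joint_torque": joint torques, N m; "eef_pos": TCP position; "ee_rot": TCP orientation; "contact_force": force on the tool from outside, world axes, zero at the start; "moment": the same for the moment, N m; "grip_width": finger opening in m.
Only numpy, scipy, OpenCV 4.12 (cv2) and the standard library are available. Lean on these libraries where they do the work, as an engineer would, in place of code of your own. Each camera call takes 0.05 s, during which the arm holds its last target. There are 200 camera calls.

## Working session

There is one attempt and no reset: what is moved stays moved. The work goes in short steps, Python scripts to look and compute and a shell command to move; the robot and the scene stay as the last step left them, time stands still between calls to the robot, and variables do not carry over. Pictures are saved under pics/ and viewed, about 8 in all and at most 12, crops included, and the job is handed in when it is done.

```bash
ls; mkdir -p pics
python3 - <<'E'
from station import bot
import cv2,numpy as np,json
for n in("scene","top"):
    s=bot.snapshot(n); cv2.imwrite(f"pics/{n}0.png",s["color"][:,:,::-1]); 
    np.savez(f"pics/{n}0.npz",**s)
    print(n,s["fx"],s["cx"],s["cy"],np.round(s["cam_to_world"],3).tolist())
a=cv2.imread("pics/scene0.png");b=cv2.imread("pics/top0.png")
cv2.imwrite("pics/v1.png",cv2.resize(b,(800,600),interpolation=cv2.INTER_CUBIC))
cv2.imwrite("pics/v2.png",cv2.resize(a,(800,600),interpolation=cv2.INTER_CUBIC))
print(bot.read_state())
E
```

```text
pics
scene 413.9799446737964 261.2677454738656 195.6244104618644 [[0.779, 0.487, -0.395, 1.125], [0.627, -0.61, 0.484, -0.736], [-0.005, -0.625, -0.781, 1.142], [0.0, 0.0, 0.0, 1.0]]
top 473.48826990405166 254.10069115488585 191.51706863268623 [[-0.022, -0.994, 0.104, 0.43], [-1.0, 0.021, -0.013, -0.098], [0.011, -0.104, -0.994, 1.548], [0.0, 0.0, 0.0, 1.0]]
{'clock': 0.1, 'joint_pos': array([-1.14747586,  0.61583872, -0.01263228,  1.42471403,  0.00812843,
        1.1033838 , -0.0403814 ]), 'qvel': array([-0.00161517, -0.00028672, -0.00094536, -0.00464238,  0.00081499,
        0.00072468, -0.00046621]), 'joint_torque': array([ 1.00329744e-03, -4.60043013e+01,  2.09878385e-01, -1.66243887e+01,
       -6.12026104e-02,  1.69310166e-02,  1.00493282e-04]), 'eef_pos': array([0.282279  , 0.58465585, 0.18789468]), 'ee_rot': array([-2.34221518e-04,  2.22965285e-01,  9.74825711e-01, -1.12246028e-03]), 'contact_force': array([-0.44469898,  0.04678006,  1.19344723]), 'moment': array([ 0.01297543, -0.01682935, -0.00179651]), 'grip_width': 0.09270523301106305}
```

View pics/v1.png

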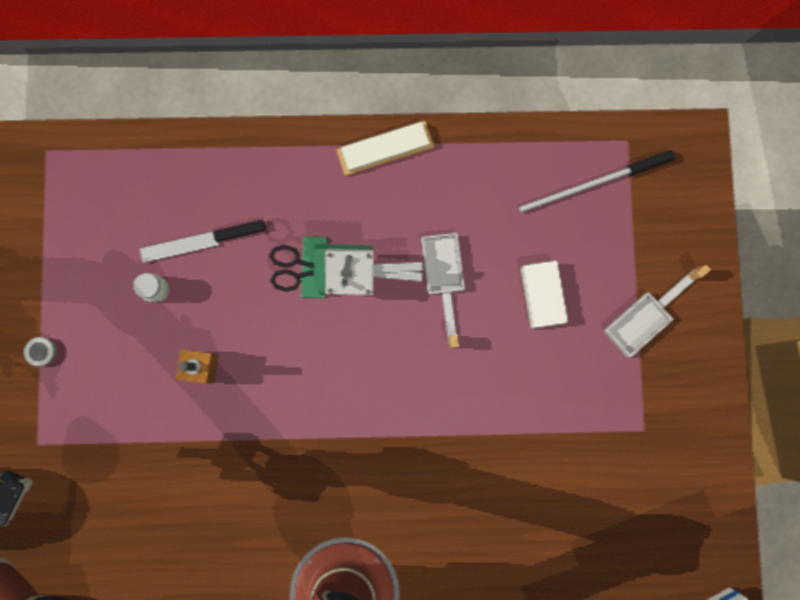

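View pics/v2.png

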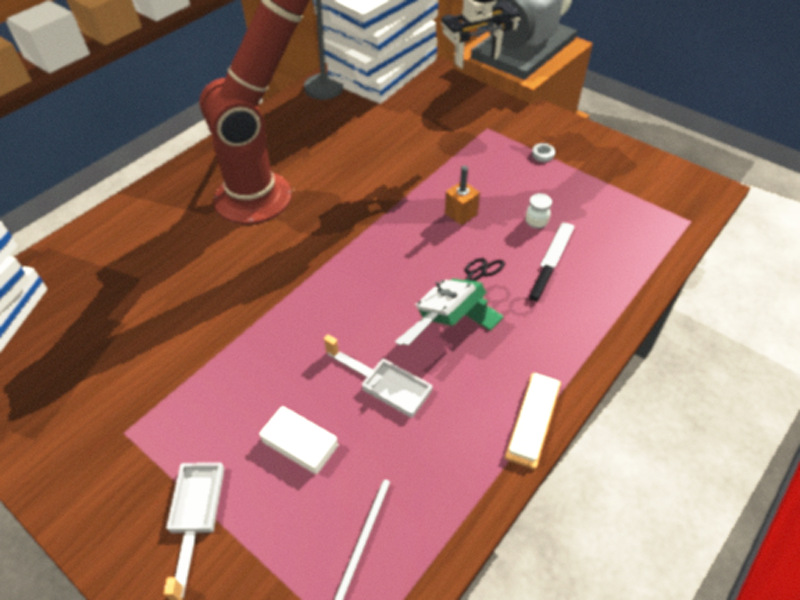

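The top view shows the stand at about (348,272), tray (443,263) with its grip (455,340), and the punch in its rest (195,367). The other tray, at (640,325), is farther from the base. Next, an enlarged crop of the stand, tray and rest.

```bash
cat > h.py <<'E'
import numpy as np,cv2
from scipy.spatial.transform import Rotation as R
def ray(s,u,v):
    T=s["cam_to_world"]; d=T[:3,:3]@np.array([(u-s["cx"])/s["fx"],(v-s["cy"])/s["fy"],1.]); return T[:3,3],d/np.linalg.norm(d)
def onz(s,u,v,z):
    o,d=ray(s,u,v); return o+d*(z-o[2])/d[2]
def proj(s,p):
    T=np.asarray(s["cam_to_world"]); c=T[:3,:3].T@(np.asarray(p,float)-T[:3,3]); return np.array([s["fx"]*c[0]/c[2]+s["cx"],s["fy"]*c[1]/c[2]+s["cy"]])
def tri(s1,p1,s2,p2):
    A=np.zeros((3,3));b=np.zeros(3)
    for s,p in((s1,p1),(s2,p2)):
        o,d=ray(s,*p);M=np.eye(3)-np.outer(d,d);A+=M;b+=M@o
    return np.linalg.solve(A,b)
def rot(q): return R.from_quat([q[1],q[2],q[3],q[0]])
def todo(st,p,Rt=None):
    "shift (cm, tool axes) and turn (deg) from state to target TCP p, rotation Rt"
    r=rot(st["ee_rot"]); d=r.inv().apply(np.asarray(p)-st["eef_pos"])*100
    t=np.degrees((r.inv()*Rt).as_rotvec()) if Rt is not None else None
    return np.round(d,2),None if t is None else np.round(t,2)
E
python3 - <<'E'
import cv2,numpy as np
from h import *
t=dict(np.load("pics/top0.npz"))
s=dict(np.load("pics/scene0.npz"))
T=t["color"][:,:,::-1];S=s["color"][:,:,::-1]
a=cv2.resize(T[140:230,170:305],None,fx=5.9,fy=5.9,interpolation=cv2.INTER_CUBIC)[:300*2,:800]
cv2.imwrite("pics/v3.png",a)
def R3(u,v,z): return np.round(onz(t,u*.64,v*.64,z),3)
print("facecorners",R3(325,249,.1275),R3(372,248,.1275),R3(325,295,.0825),R3(373,294,.0825))
print("traycorners",R3(421,236,.022),R3(459,233,.022),R3(464,290,.022),R3(428,293,.022),"grip",R3(455,340,.056))
print("rest",R3(181,350,.075),R3(215,353,.075),R3(209,384,.075),R3(178,380,.075))
E
```

```text
facecorners [0.68  0.021 0.127] [ 0.68  -0.07   0.127] [0.595 0.026 0.083] [ 0.595 -0.07   0.083]
traycorners [ 0.722 -0.171  0.022] [ 0.726 -0.251  0.022] [ 0.606 -0.258  0.022] [ 0.601 -0.183  0.022] grip [ 0.501 -0.233  0.056]
rest [0.492 0.313 0.075] [0.484 0.246 0.075] [0.424 0.257 0.075] [0.433 0.318 0.075]
```

View pics/v3.png

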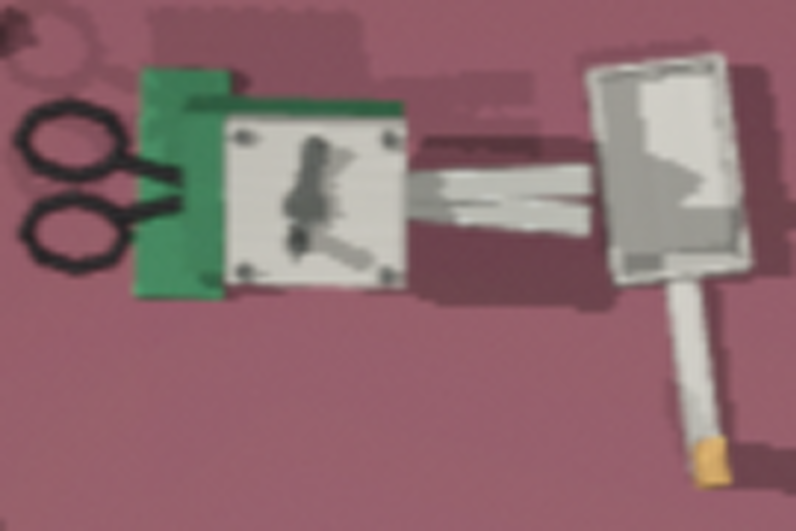

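Run:
```python
from h import *
from station import bot
t=dict(np.load("pics/top0.npz"))
C=lambda u,v,z: onz(t,170+u/5.9-.4,140+v/5.9-.4,z)
f=[C(225,115,.1275),C(405,113,.1275),C(407,287,.0825),C(228,285,.0825)]
k=[C(245,137,.123),C(392,139,.123),C(390,273,.087),C(245,270,.087)]
for n,g in(("corn",f),("screws",k)):
    m=np.mean(g,0); ux=(g[0]+g[1]-g[2]-g[3]);uy=g[0]+g[3]-g[1]-g[2]
    print(n,m.round(4),"yaw from x",np.degrees(np.arctan2(ux[1],ux[0])).round(2),"from y",np.degrees(np.arctan2(-uy[0],uy[1])).round(2),np.linalg.norm(ux)/2,np.linalg.norm(uy)/2)
print("tab",C(297,240,.105),"pivot",C(315,150,.125))
g=[C(585,70,.022),C(722,53,.022),C(752,268,.022),C(617,285,.022)]
m=np.mean(g,0);ux=(g[0]+g[1]-g[2]-g[3]);gr=C(712,450,.056)
print("tray",m,np.degrees(np.arctan2(ux[1],ux[0])),"grip",gr,np.linalg.norm(m[:2]-gr[:2]),"yaw by grip",np.degrees(np.arctan2(*(m-gr)[[1,0]])))
hsv=cv2.cvtColor(t["color"],cv2.COLOR_RGB2HSV)
st=bot.read_state()
print(rot(st["ee_rot"]).as_matrix().round(3))
```

```text
corn [ 0.6379 -0.0233  0.105 ] yaw from x -1.65 from y -1.19 0.09532502343237073 0.09347506391376001
screws [ 0.6356 -0.0242  0.105 ] yaw from x -3.03 from y -2.18 0.07442691995624008 0.07603409205884061
tab [ 0.61768983 -0.01298577  0.105     ] pivot [ 0.6616005  -0.02410794  0.125     ]
tray [ 0.66398365 -0.21404675  0.022     ] 6.491642954927669 grip [ 0.50627457 -0.23010909  0.056     ] 0.1585249289916674 yaw by grip 5.815403003481894
[[-0.901  0.435 -0.001]
 [ 0.435  0.901 -0.002]
 [-0.    -0.002 -1.   ]]
```

```bash
cat >> h.py <<'E'
from scipy.spatial.transform import Slerp
def down(yaw): # tool x at world yaw (deg), z down
    return R.from_euler("z",yaw,degrees=True)*R.from_matrix(np.diag([1.,-1,-1]))
def plan(st,legs):
    "legs: (p,R,n rows) ; print rows in cm/deg, rounded, each in axes of the row start"
    p=np.array(st["eef_pos"]);r=rot(st["ee_rot"])
    for P,Q,n in legs:
        P=np.asarray(P,float); p0,r0=p,r; w=(r0.inv()*Q).as_rotvec()
        for i in range(1,n+1):
            pt=p0+(P-p0)*i/n; rt=r0*R.from_rotvec(w*i/n)
            d=r.inv().apply(pt-p)*100; t=np.degrees((r.inv()*rt).as_rotvec())
            d=np.round(d,1); t=np.round(t,1); print(*(d+0.),*(t+0.),sep=",")
            p=p+r.apply(d/100); r=r*R.from_rotvec(np.radians(t))
        print("--",p.round(4))
E
python3 - <<'E'
from h import *
from station import bot
st=bot.read_state()
plan(st,[((.45,.2,.2),down(74),8),((.5,-.231,.13),down(6),8)])
E
```

```text
-4.0,-3.4,-0.1,0.0,0.0,10.0
-4.5,-2.7,-0.2,0.0,0.0,10.1
-4.9,-1.8,-0.1,0.0,0.0,10.0
-5.2,-1.0,-0.2,0.0,0.1,10.0
-5.2,-0.1,-0.1,-0.1,0.0,10.0
-5.2,0.9,-0.2,0.0,0.0,10.1
-4.9,1.7,-0.1,0.0,0.0,10.0
-4.6,2.6,-0.2,0.0,0.0,10.0
-- [0.4496 0.1999 0.2002]
-5.0,2.1,0.9,0.0,0.0,8.5
-4.6,2.8,0.9,0.0,0.0,8.5
-4.2,3.5,0.8,0.0,0.0,8.5
-3.6,4.0,0.9,0.0,0.0,8.5
-3.0,4.5,0.9,0.0,0.0,8.5
-2.3,5.0,0.9,0.0,0.0,8.5
-1.5,5.2,0.8,0.0,0.0,8.5
-0.8,5.3,0.9,0.0,0.0,8.5
-- [ 0.4997 -0.2306  0.1302]
```

```bash
python3 -m jog '[-4.0,-3.4,-0.1,0,0,10,5,-4.5,-2.7,-0.2,0,0,10,5,-4.9,-1.8,-0.1,0,0,10,5,-5.2,-1.0,-0.2,0,0,10,5,-5.2,-0.1,-0.1,0,0,10,5,-5.2,0.9,-0.2,0,0,10,5,-4.9,1.7,-0.1,0,0,10,5,-4.6,2.6,-0.2,0,0,10,5]' 30
python3 -m jog '[-5.0,2.1,0.9,0,0,8.5,5,-4.6,2.8,0.9,0,0,8.5,5,-4.2,3.5,0.8,0,0,8.5,5,-3.6,4.0,0.9,0,0,8.5,5,-3.0,4.5,0.9,0,0,8.5,5,-2.3,5.0,0.9,0,0,8.5,5,-1.5,5.2,0.8,0,0,8.5,5,-0.8,5.3,0.9,0,0,8.5,5]'
python3 - <<'E'
from h import *
from station import bot
s=bot.snapshot("wrist");cv2.imwrite("pics/w1.png",s["color"][:,:,::-1]);np.savez("pics/w1.npz",**s)
st=bot.read_state();print(st["clock"],st["eef_pos"],st["joint_pos"].round(2),s["cam_to_world"].round(3).tolist(),s["fx"])
plan(st,[((.5,-.231,.022),down(6),6)])
E
```

```text
clock: 1.1
eef_pos: [0.4507, 0.1993, 0.2008]
ee_rot: [-0.0, 0.799, 0.601, -0.0]
contact_force: [1.0, 0.3, -0.8]
grip_width: 0.0499
clock: 2.1
eef_pos: [0.5023, -0.2308, 0.1304]
ee_rot: [-0.0, 0.999, 0.052, -0.0]
contact_force: [0.9, -0.6, 0.2]
grip_width: 0.05
2.15 [ 0.50074563 -0.24070447  0.13020424] [-0.03  0.62  0.69  1.79 -0.48  0.9  -0.6 ] [[0.105, -0.962, -0.253, 0.572], [-0.994, -0.101, -0.028, -0.225], [0.001, 0.255, -0.967, 0.325], [0.0, 0.0, 0.0, 1.0]] 278.8779164350806
0.0,-0.2,1.8,0.1,0.0,-0.1
0.0,-0.2,1.8,0.1,0.0,-0.2
0.0,-0.1,1.8,0.1,0.0,-0.1
0.0,-0.2,1.8,0.1,0.1,-0.1
0.0,-0.2,1.8,0.1,0.0,-0.2
0.0,-0.1,1.8,0.1,0.0,-0.1
-- [ 0.4998 -0.2313  0.0221]
```

View pics/w1.png

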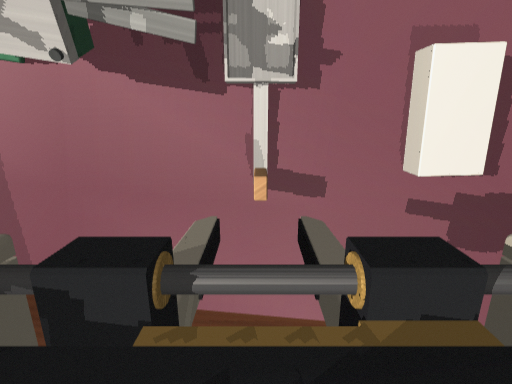

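The wrist picture shows the wooden grip centred at about (260,188), in line with the fingers, with its bar running straight up.

Run:
```python
from h import *
from station import bot
s=dict(np.load("pics/w1.npz"))
h=cv2.cvtColor(s["color"],cv2.COLOR_RGB2HSV)
m=cv2.inRange(h,(8,100,80),(25,255,255));m[:160]=0;m[205:]=0;m[:,:240]=0;m[:,285:]=0
ys,xs=np.nonzero(m);print(xs.min(),xs.max(),ys.min(),ys.max())
for v in(ys.min(),ys.max()):print(onz(s,xs.mean(),v,.056))
print("bar",onz(s,260,100,.004),onz(s,260,160,.004))
st=bot.read_state();print(st["eef_pos"],st["clock"])
```

```text
254 267 169 200
[ 0.52211313 -0.23191086  0.056     ]
[ 0.49053037 -0.2352961   0.056     ]
bar [ 0.58892973 -0.22493541  0.004     ] [ 0.52291268 -0.2320016   0.004     ]
[ 0.50074563 -0.24070447  0.13020424] 2.15
```

```bash
python3 -m jog '[0.3,0.2,1.8,0,0,0,5,0,0,1.8,0,0,0,5,0,0,1.8,0,0,0,5,0,0,1.8,0,0,0,5,0,0,1.8,0,0,0,5,0,0,1.8,0,0,0,5,0,0,0,0,0,0,1,0,0,0,0,0,0,1]' 25
python3 -m jog '[0,0,0,0,0,0,1,0,0,0,0,0,0,1,0,0,0,0,0,0,1,0,0,0,0,0,0,1,0,0,0,0,0,0,1,0,0,0,0,0,0,1,0,0,0,0,0,0,1,0,0,0,0,0,0,1]'
python3 - <<'E'
from h import *
from station import bot
s=bot.snapshot("top");np.savez("pics/t1.npz",**s)
st=bot.read_state();print(st["clock"],st["eef_pos"],st["grip_width"],st["contact_force"])
c=st["eef_pos"]; print("tool yaw",np.degrees(np.arctan2(*rot(st["ee_rot"]).as_matrix()[[1,0],0])))
plan(st,[((.497,-.019,.022),down(-2),16)])
E
```

```text
clock: 3.15
eef_pos: [0.5056, -0.2316, 0.0232]
ee_rot: [0.0, 0.999, 0.054, 0.0]
contact_force: [-0.3, -0.2, -0.5]
grip_width: 0.0344
clock: 4.15
eef_pos: [0.5054, -0.2314, 0.023]
ee_rot: [0.0, 0.999, 0.054, 0.0]
contact_force: [0.8, -0.1, 0.6]
grip_width: 0.0133
4.2 [ 0.50544781 -0.23135135  0.02299841] 0.013029728478053004 [ 0.07115354 -0.34248985  0.44328568]
tool yaw 6.225334306382764
0.1,-1.3,0.0,0.0,0.0,0.5
0.1,-1.4,0.0,0.0,0.0,0.5
0.0,-1.3,0.0,0.0,0.0,0.5
0.1,-1.3,0.0,0.0,0.0,0.6
0.0,-1.3,0.0,0.0,0.0,0.5
0.1,-1.4,0.0,0.0,0.0,0.5
0.0,-1.3,0.0,0.0,0.0,0.5
0.0,-1.3,0.0,0.0,0.0,0.5
0.0,-1.3,0.1,0.0,0.0,0.5
0.0,-1.4,0.0,0.0,0.0,0.5
0.0,-1.3,0.0,0.0,0.0,0.6
-0.1,-1.3,0.0,0.0,0.0,0.5
0.0,-1.4,0.0,0.0,0.0,0.5
-0.1,-1.3,0.0,0.0,0.0,0.5
-0.1,-1.3,0.0,0.0,0.0,0.5
-0.1,-1.3,0.0,0.0,0.0,0.5
-- [ 0.4966 -0.0193  0.0219]
```

```bash
python3 -m jog '[0.1,-1.3,0,0,0,0.5,1,0.1,-1.4,0,0,0,0.5,1,0.1,-1.3,0,0,0,0.5,1,0.1,-1.3,0,0,0,0.6,1,0,-1.3,0,0,0,0.5,1,0,-1.4,0,0,0,0.5,1,0,-1.3,0,0,0,0.5,1,0,-1.3,0,0,0,0.5,1]'
python3 -m jog '[0,-1.3,0,0,0,0.5,1,0,-1.4,0,0,0,0.5,1,0,-1.3,0,0,0,0.6,1,-0.1,-1.3,0,0,0,0.5,1,0,-1.4,0,0,0,0.5,1,-0.1,-1.3,0,0,0,0.5,1,0,-1.3,0,0,0,0.5,1,-0.1,-1.3,0,0,0,0.5,1]'
python3 -m jog '[0,0,0,0,0,0,1,0,0,0,0,0,0,5,0,0,0,0,0,0,5,0,0,0,0,0,0,5,0,0,0,0,0,0,5,0,0,-2,0,0,0,5,0,0,-5,0,0,0,5,0,0,-5,0,0,0,5]'
python3 - <<'E'
from h import *
from station import bot
s=bot.snapshot("wrist");cv2.imwrite("pics/w2.png",s["color"][:,:,::-1]);np.savez("pics/w2.npz",**s)
st=bot.read_state();print(st["clock"],st["eef_pos"],st["joint_pos"].round(2))
s=bot.snapshot("scene");np.savez("pics/s2.npz",**s)
s=bot.snapshot("top");np.savez("pics/t2.npz",**s)
E
```

```text
clock: 5.2
eef_pos: [0.501, -0.1243, 0.023]
ee_rot: [0.0, 1.0, 0.018, -0.0]
contact_force: [0.8, -2.3, 0.9]
grip_width: 0.0134
clock: 6.2
eef_pos: [0.4975, -0.0183, 0.0229]
ee_rot: [0.0, 1.0, -0.017, -0.0]
contact_force: [0.7, -2.4, 1.2]
grip_width: 0.0134
clock: 7.2
eef_pos: [0.4971, -0.0192, 0.144]
ee_rot: [0.0, 1.0, -0.017, -0.001]
contact_force: [1.2, 0.1, -0.2]
grip_width: 0.0499
7.25 [ 0.50136967 -0.02077434  0.14992413] [-0.54  0.54  0.82  1.92 -0.51  0.89 -1.07]
```

View pics/w2.png

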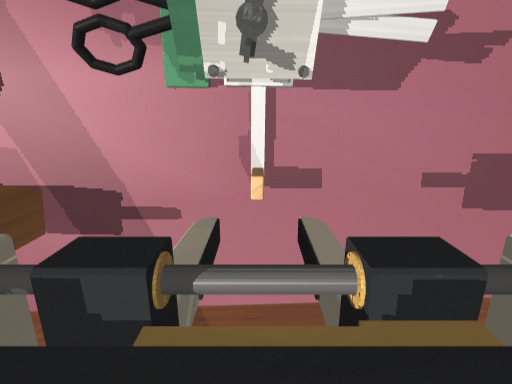

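Run:
```python
from h import *
s=dict(np.load("pics/w2.npz"))
a=onz(s,213,71,.0865);b=onz(s,304,71,.0865);print("screws",a,b,(a+b)/2,"yaw",np.degrees(np.arctan2(*( -(a-b)[0],(a-b)[1]))))
c=onz(s,202,78,.0825);d=onz(s,313,78,.0825);print("corners",c,d,(c+d)/2)
e=onz(s,225,82,.022);f=onz(s,293,82,.022);print("tray front",e,f,(e+f)/2)
g=onz(s,258,100,.004);k=onz(s,257,165,.004);print("bar",g,k,"yaw",np.degrees(np.arctan2(*(g-k)[[1,0]])))
print("tab",onz(s,249,45,.105),"tab base",onz(s,249,60,.0955))
t=dict(np.load("pics/t2.npz"));S=dict(np.load("pics/s2.npz"))
a=cv2.resize(t["color"][140:215,185:260,::-1],(500,500),interpolation=cv2.INTER_CUBIC)
p=proj(S,(.636,-.024,.105)).astype(int);print(p)
b=cv2.resize(S["color"][p[1]-30:p[1]+30,p[0]-18:p[0]+18,::-1],(300,500),interpolation=cv2.INTER_CUBIC)
cv2.imwrite("pics/v5.png",np.hstack([a,b]))
```

```text
screws [0.60488579 0.01385841 0.0865    ] [ 0.60229672 -0.06271702  0.0865    ] [ 0.60359126 -0.0244293   0.0865    ] yaw -1.9364768475723044
corners [0.60020374 0.02431533 0.0825    ] [ 0.59697237 -0.07113942  0.0825    ] [ 0.59858806 -0.02341204  0.0825    ]
tray front [0.60304545 0.01123141 0.022     ] [ 0.60058856 -0.06129399  0.022     ] [ 0.60181701 -0.02503129  0.022     ]
bar [ 0.58443753 -0.02336149  0.004     ] [ 0.50920885 -0.01955046  0.004     ] yaw -2.900077894586517
tab [ 0.61966064 -0.01767236  0.105     ] tab base [ 0.61079818 -0.01699956  0.0955    ]
[283 188]
```

View pics/v5.png

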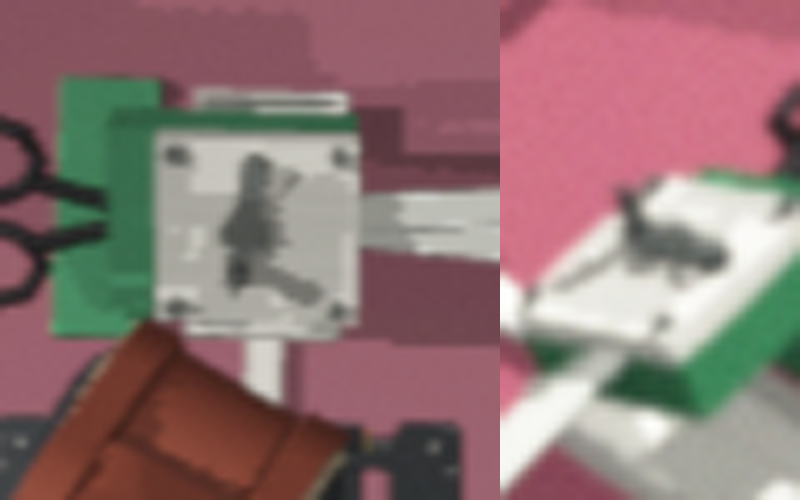

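The overhead crop shows the tray's back rim parallel behind the stand, with its middle about 25 mm behind the bore. The cover tab is at crop (238,272), near the closed position. Next, push the tab with shut fingers, tilted along the face normal.

```bash
cat >> h.py <<'E'
O=np.array([.637,-.0245,.105]);YAW=-2.
def F(s,y,h): # mm along slope, left, above face -> world
    r=R.from_euler("z",YAW,degrees=True)
    return O+r.apply([(.866*s-.5*h)/1e3,y/1e3,(.5*s+.866*h)/1e3])
def tilt(): return down(YAW)*R.from_matrix(np.array([[.8660254,0,.5],[0,1,0],[-.5,0,.8660254]]))
E
python3 - <<'E'
from h import *
from station import bot
print(tilt().as_matrix().round(2))
st=bot.read_state();print(st["eef_pos"])
plan(st,[((.54,-.03,.20),tilt(),4),(F(-17,-26,40),tilt(),4),(F(-17,-26,11),tilt(),3),(F(-14,0,11),tilt(),6),(F(3,28,11),tilt(),7),(F(6,33,11),tilt(),2)])
E
```

```text
[[ 0.87 -0.03  0.5 ]
 [-0.03 -1.   -0.02]
 [ 0.5   0.   -0.87]]
[ 0.49929599 -0.01953129  0.14518552]
1.0,0.2,-1.4,0.0,7.4,0.0
1.2,0.3,-1.2,0.0,7.4,0.0
1.4,0.2,-1.0,0.0,7.5,0.0
1.5,0.2,-0.9,0.0,7.4,0.0
-- [ 0.5405 -0.03    0.2001]
0.5,0.4,2.3,0.0,0.0,0.0
0.4,0.5,2.2,0.0,0.0,0.0
0.5,0.4,2.3,0.0,0.0,0.0
0.5,0.4,2.3,0.0,0.0,0.0
-- [ 0.6018 -0.049   0.1308]
0.0,0.0,1.0,0.0,0.0,0.0
0.0,0.0,0.9,0.0,0.0,0.0
0.0,0.0,1.0,0.0,0.0,0.0
-- [ 0.6163 -0.0495  0.1057]
0.0,-0.4,0.0,0.0,0.0,0.0
0.1,-0.5,0.0,0.0,0.0,0.0
0.0,-0.4,0.0,0.0,0.0,0.0
0.1,-0.4,0.0,0.0,0.0,0.0
0.0,-0.4,0.0,0.0,0.0,0.0
0.1,-0.5,0.0,0.0,0.0,0.0
-- [ 0.6198 -0.0236  0.1072]
0.2,-0.4,0.0,0.0,0.0,0.0
0.3,-0.4,0.0,0.0,0.0,0.0
0.2,-0.4,0.0,0.0,0.0,0.0
0.3,-0.4,0.0,0.0,0.0,0.0
0.2,-0.4,0.0,0.0,0.0,0.0
0.2,-0.4,0.0,0.0,0.0,0.0
0.3,-0.4,0.0,0.0,0.0,0.0
-- [0.6355 0.0038 0.1157]
0.1,-0.2,0.0,0.0,0.0,0.0
0.2,-0.3,0.0,0.0,0.0,0.0
-- [0.6382 0.0087 0.1172]
```

```bash
python3 -m jog '[1.0,0.2,-1.4,0,7.4,0,0,1.2,0.3,-1.2,0,7.4,0,0,1.4,0.2,-1.0,0,7.5,0,0,1.5,0.2,-0.9,0,7.4,0,0,0.5,0.4,2.3,0,0,0,0,0.4,0.5,2.2,0,0,0,0,0.5,0.4,2.3,0,0,0,0,0.5,0.4,2.3,0,0,0,0]'
python3 - <<'E'
from h import *
from station import bot
st=bot.read_state();print(st["eef_pos"],st["contact_force"],todo(st,F(-17,-26,11),tilt()))
E
```

```text
clock: 8.35
eef_pos: [0.5991, -0.0487, 0.1258]
ee_rot: [0.004, 0.967, -0.017, 0.255]
contact_force: [-0.6, -0.4, 0.5]
grip_width: 0.0004
[ 0.59911675 -0.04867956  0.12583682] [-0.59180628 -0.40167403  0.45849601] (array([0.49, 0.05, 2.55]), array([-0.03,  0.49, -0.  ]))
```

```bash
python3 -m jog '[0.5,0,1,0,0.5,0,0,0,0,1,0,0,0,0,0,0,0.6,0,0,0,0,0,-0.4,0,0,0,0,0,0.1,-0.5,0,0,0,0,0,0,-0.4,0,0,0,0,0,0.1,-0.4,0,0,0,0,0,0,-0.4,0,0,0,0,0]'
python3 -m jog '[0.1,-0.5,0,0,0,0,0,0.2,-0.4,0,0,0,0,0,0.3,-0.4,0,0,0,0,0,0.2,-0.4,0,0,0,0,0,0.3,-0.4,0,0,0,0,0,0.2,-0.4,0,0,0,0,0,0.2,-0.4,0,0,0,0,0,0.3,-0.4,0,0,0,0,0]'
python3 -m jog '[0.1,-0.2,0,0,0,0,0,0.2,-0.3,0,0,0,0,0,0,0,0,0,0,0,0,0,0.7,-1,0,0,0,0,0,0.7,-2,0,0,0,0,-1.0,1.0,-3,0,0,0,5,-2,1.5,-3,0,0,0,5,-3,1.0,-3,0,0,0,5]'
python3 - <<'E'
from h import *
from station import bot
st=bot.read_state();print(st["clock"],st["eef_pos"],st["joint_pos"].round(2))
s=bot.snapshot("wrist");np.savez("pics/w3.npz",**s)
cv2.imwrite("pics/w3.png",s["color"][:,:,::-1])
E
```

```text
clock: 9.35
eef_pos: [0.6222, -0.0282, 0.1142]
ee_rot: [0.004, 0.966, -0.016, 0.256]
contact_force: [-0.0, -0.3, -0.3]
grip_width: 0.0003
clock: 10.35
eef_pos: [0.6388, 0.004, 0.1228]
ee_rot: [0.004, 0.967, -0.017, 0.256]
contact_force: [0.3, -0.9, -0.3]
grip_width: 0.0004
clock: 11.35
eef_pos: [0.5281, -0.0377, 0.1998]
ee_rot: [0.005, 0.966, -0.017, 0.257]
contact_force: [-0.4, -0.0, 1.1]
grip_width: 0.0258
11.35 [ 0.52814447 -0.03770968  0.19978254] [-0.54  0.27  0.72  2.25 -0.97  0.26 -0.6 ]
```

View pics/w3.png

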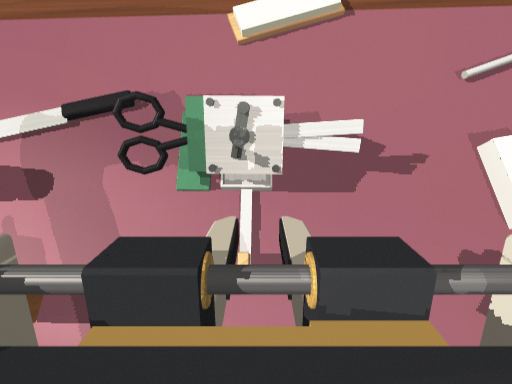

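The cover is still nearly closed, with its tab at (238,153). The fingers passed up-slope of the tab, so I'll recompute before pushing again.

Run:
```python
from h import *
from station import bot
s=dict(np.load("pics/w3.npz"))
print("c",onz(s,243.9,135,.105),[ onz(s,u,v,z).round(4) for u,v,z in((211,102,.123),(277,103,.123),(212,167,.087),(275,168,.087))])
for n,p in(("mouth",F(0,0,0)),("pivot",F(32,0,9)),("tab0 top",F(-18,0,23)),("tab.15",F(32-50*np.cos(.15),50*np.sin(.15),23)),("tab.15base",F(32-50*np.cos(.15),50*np.sin(.15),5))):print(n,proj(s,p).round(1))
st=bot.read_state();print(st["clock"],st["eef_pos"])
plan(st,[(F(-18,-30,30),tilt(),4),(F(-18,-30,12),tilt(),4)])
plan(dict(eef_pos=F(-18,-30,12),ee_rot=tilt().as_quat(scalar_first=True)),[(F(-17,10,12),tilt(),8),(F(-5,28,12),tilt(),6),(F(0,33,12),tilt(),2)])
a=s["color"][85:185,190:310,::-1];cv2.imwrite("pics/v7.png",cv2.resize(a,None,fx=5,fy=5,interpolation=cv2.INTER_CUBIC))
```

```text
c [ 0.63816347 -0.02600923  0.105     ] [array([0.6716, 0.0098, 0.123 ]), array([ 0.6678, -0.0652,  0.123 ]), array([0.6063, 0.0139, 0.087 ]), array([ 0.6024, -0.0617,  0.087 ])]
mouth [242.6 136. ]
pivot [241.8 107.3]
tab0 top [241.7 154. ]
tab.15 [235.  153.5]
tab.15base [236.2 151.4]
11.4 [ 0.52221978 -0.03905597  0.19897903]
0.9,0.3,2.7,0.0,0.1,-0.1
0.8,0.3,2.7,0.0,0.1,-0.1
0.9,0.3,2.7,0.0,0.2,0.0
0.9,0.2,2.7,0.0,0.1,-0.1
-- [ 0.6057 -0.053   0.1225]
0.0,0.0,0.5,0.0,0.0,0.0
0.0,0.0,0.4,0.0,0.0,0.0
0.0,0.0,0.5,0.0,0.0,0.0
0.0,0.0,0.4,0.0,0.0,0.0
-- [ 0.6147 -0.0533  0.1069]
0.0,-0.5,0.0,0.0,0.0,0.0
0.0,-0.5,0.0,0.0,0.0,0.0
0.0,-0.5,0.0,0.0,0.0,0.0
0.0,-0.5,0.0,0.0,0.0,0.0
0.1,-0.5,0.0,0.0,0.0,0.0
0.0,-0.5,0.0,0.0,0.0,0.0
0.0,-0.5,0.0,0.0,0.0,0.0
0.0,-0.5,0.0,0.0,0.0,0.0
-- [ 0.6166 -0.0138  0.1069]
0.2,-0.3,0.0,0.0,0.0,0.0
0.2,-0.3,0.0,0.0,0.0,0.0
0.2,-0.3,0.0,0.0,0.0,0.0
0.2,-0.3,0.0,0.0,0.0,0.0
0.2,-0.3,0.0,0.0,0.0,0.0
0.2,-0.3,0.0,0.0,0.0,0.0
-- [0.6277 0.0038 0.1129]
0.2,-0.2,0.0,0.0,0.0,0.0
0.3,-0.3,0.0,0.0,0.0,0.0
-- [0.6322 0.0087 0.1154]
```

View pics/v7.png

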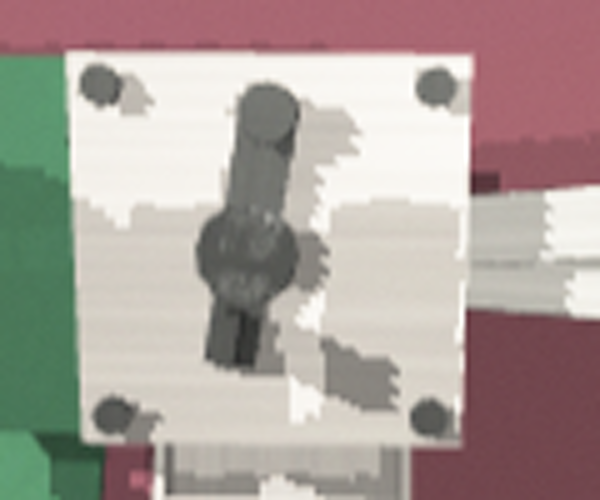

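```bash
python3 -m jog '[0.9,0.3,2.7,0,0.1,0,0,0.8,0.3,2.7,0,0.1,0,0,0.9,0.3,2.7,0,0.2,0,0,0.9,0.2,2.7,0,0.1,0,0,0,0,0.5,0,0,0,0,0,0,0.5,0,0,0,0,0,0,0,0,0,0,0,0,0,0,0,0,0,0]'
python3 - <<'E'
from h import *
from station import bot
st=bot.read_state();print(st["eef_pos"],todo(st,F(-18,-28,11),tilt()))
E
```

```text
clock: 12.4
eef_pos: [0.6181, -0.05, 0.117]
ee_rot: [0.005, 0.966, -0.016, 0.258]
contact_force: [-0.0, -0.3, -0.6]
grip_width: 0.0004
[ 0.61811795 -0.04998934  0.11695433] (array([-0.84,  0.19,  0.83]), array([-0.03,  0.05,  0.14]))
```

```bash
python3 -m jog '[-0.8,0.2,0.4,0,0,0,0,0,0,0.4,0,0,0,0,0,-0.5,0,0,0,0,0,0,-0.5,0,0,0,0,0,0,-0.5,0,0,0,0,0,0,-0.5,0,0,0,0,0,0,-0.5,0,0,0,0,0,0,-0.5,0,0,0,0,0]'
python3 - <<'E'
from h import *
from station import bot
st=bot.read_state();print(st["eef_pos"],st["contact_force"],todo(st,F(-15,10,11),tilt()))
E
```

```text
clock: 13.4
eef_pos: [0.6188, -0.0226, 0.1106]
ee_rot: [0.004, 0.967, -0.016, 0.253]
contact_force: [-0.2, -0.0, -0.3]
grip_width: 0.0002
[ 0.61877944 -0.0225819   0.11062464] [-0.17236207 -0.00182779 -0.30419435] (array([-0.19, -0.87,  0.3 ]), array([-0.1 ,  0.65,  0.03]))
```

```bash
python3 -m jog '[-0.2,-0.4,0.3,0,0,0,0,0,-0.5,0,0,0,0,0,0.1,-0.4,0,0,0,0,0,0.2,-0.4,0,0,0,0,0,0.2,-0.4,0,0,0,0,0,0.3,-0.4,0,0,0,0,0,0.3,-0.4,0,0,0,0,0,0.3,-0.4,0,0,0,0,0]'
python3 - <<'E'
from h import *
from station import bot
st=bot.read_state();print(st["eef_pos"],st["contact_force"],todo(st,F(0,38,11),tilt()))
s=bot.snapshot("wrist");np.savez("pics/w4.npz",**s)
a=s["color"];print(proj(s,F(0,0,0)))
cv2.imwrite("pics/w4.png",a[:,:,::-1])
E
```

```text
clock: 14.4
eef_pos: [0.6326, 0.01, 0.1155]
ee_rot: [0.004, 0.968, -0.016, 0.252]
contact_force: [0.2, -0.2, -0.3]
grip_width: 0.0009
[0.63264221 0.00996206 0.11548178] [ 0.20228282 -0.24717172 -0.25543976] (array([-0.04, -0.37,  0.09]), array([-0.1 ,  0.8 ,  0.04]))
[300.54938482 208.71797818]
```

View pics/w4.png

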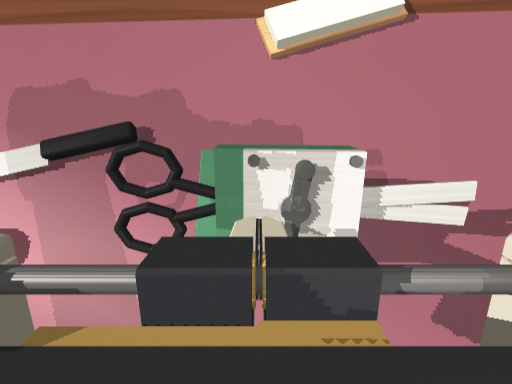

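```bash
python3 - <<'E'
from h import *
from station import bot
s=dict(np.load("pics/w4.npz"))
st=bot.read_state();print(st["eef_pos"],st["clock"])
r=rot(st["ee_rot"])
T=s["cam_to_world"];print("cam in tool",r.inv().apply(T[:3,3]-st["eef_pos"]))
print("tcp",proj(s,st["eef_pos"]),"grasp",proj(s,st["eef_pos"]-.019*r.as_matrix()[:,2]))
for th in(0,.15,.3,.6,.9):
  print(th,[proj(s,F(32-k*np.cos(th),k*np.sin(th),h)).round(0).tolist() for k,h in((44,23),(56,23),(50,5))])
E
python3 - <<'E'
import cv2
a=cv2.imread("pics/w4.png")[140:260,190:380]
cv2.imwrite("pics/v9.png",cv2.resize(a,None,fx=4,fy=4,interpolation=cv2.INTER_CUBIC))
E
```

```text
[0.63313537 0.01111066 0.11560399] 14.45
cam in tool [ 0.06978525  0.00209212 -0.19523401]
tcp [255.02466389 212.81532401] grasp [254.75290015 222.32670605]
0 [[304.0, 235.0], [304.0, 251.0], [300.0, 233.0]]
0.15 [[295.0, 235.0], [292.0, 250.0], [291.0, 232.0]]
0.3 [[286.0, 233.0], [281.0, 247.0], [282.0, 230.0]]
0.6 [[270.0, 225.0], [260.0, 238.0], [264.0, 222.0]]
0.9 [[256.0, 213.0], [243.0, 223.0], [250.0, 210.0]]
```

View pics/v9.png

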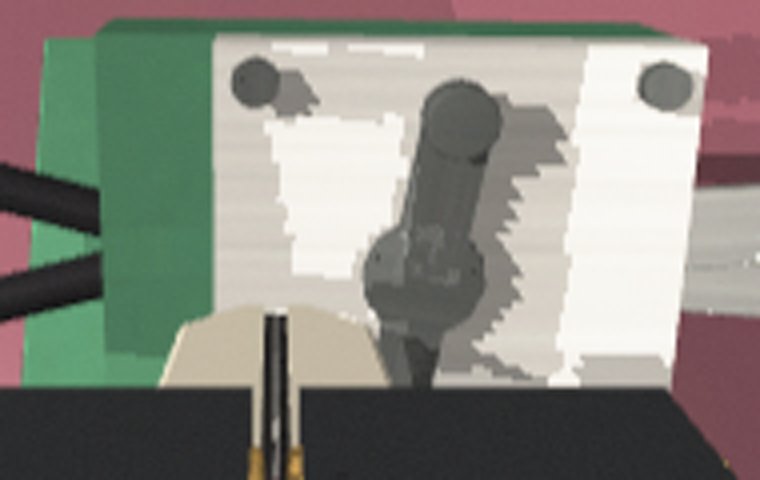

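The picture shows the fingers left of the tab, and the cover barely moved (about 0.2 rad). The finger ends appear about 11 px short of where the TCP projects, so they passed over the tab. I'll go back to the right and feel down to the face for the true height.

```bash
python3 -m jog '[0,0,-3,0,0,0,0,-1,2.0,0,0,0,0,0,-1,2.2,0,0,0,0,0,0,2,0,0,0,0,0,0,0,1.5,0,0,0,0,0,0,1.0,0,0,0,0,0,0,0,0,0,0,0,0,0,0,0,0,0,0]'
python3 - <<'E'
from h import *
from station import bot
st=bot.read_state();print(st["eef_pos"],st["contact_force"],st["joint_pos"].round(2),todo(st,F(-20,-27,11),tilt()))
E
```

```text
clock: 15.45
eef_pos: [0.6108, -0.0522, 0.1108]
ee_rot: [0.004, 0.968, -0.017, 0.251]
contact_force: [0.7, -0.5, 1.3]
grip_width: -0.0001
[ 0.61082246 -0.05217117  0.11079264] [ 0.71945735 -0.49593423  1.3353581 ] [ 0.05  0.5   0.01  2.14 -1.36  0.01 -0.19] (array([-0.1 , -0.16,  0.66]), array([-0.05,  0.86,  0.01]))
```

The arm is on its wrist limits (j5 = -1.36, j6 = 0.01), so the 30° tilt isn't reachable here. I'll push the cover with the tool upright. For the punch, I'll grip it at an angle so the tool itself needs less tilt.

Run:
```python
from h import *
from station import bot
st=bot.read_state()
plan(st,[(F(-20,-28,35),down(-2),4),(F(-20,-28,14),down(-2),2)])
```

```text
0.0,0.0,-0.4,0.0,-7.3,0.0
-0.1,0.0,-0.5,0.0,-7.3,0.0
-0.2,0.0,-0.4,0.0,-7.3,0.0
-0.2,-0.1,-0.4,0.0,-7.2,0.0
-- [ 0.6007 -0.0508  0.1256]
0.6,0.0,0.9,0.0,0.0,0.0
0.5,0.0,1.0,0.0,0.0,0.0
-- [ 0.6117 -0.0512  0.1066]
```

```bash
python3 -m jog '[0,0,-0.6,0,-7.3,0,0,-0.1,0,-0.6,0,-7.3,0,0,-0.2,0,-0.6,0,-7.3,0,0,-0.2,0,-0.6,0,-7.2,0,0,0,0,0,0,0,0,0,0,0,0,0,0,0,0,0,0,0,0,0,0,0,0,0,0,0,0,0,0]'
python3 - <<'E'
from h import *
from station import bot
st=bot.read_state();print(st["eef_pos"],st["joint_pos"].round(2),todo(st,F(-20,-28,13),down(-2)))
E
```

```text
clock: 16.45
eef_pos: [0.6049, -0.0497, 0.1011]
ee_rot: [-0.02, 0.997, -0.016, 0.066]
contact_force: [0.5, 0.8, -0.3]
grip_width: 0.0005
[ 0.60493078 -0.0497405   0.10113791] [-0.37  0.69  0.73  1.8  -0.74  0.8  -0.87] (array([ 0.8 ,  0.15, -0.42]), array([-2.37, -7.53,  0.11]))
```

```bash
python3 -m jog '[0,0,-0.8,-2.4,-7.5,0,0,0.8,0.1,0,0,0,0,0,0,0,0,0,0,0,0,0,0,0,0,0,0,0,0,0,0,0,0,0,0,0,0,0,0,0,0,0,0,0,0,0,0,0,0,0,0,0,0,0,0,0]'
python3 - <<'E'
from h import *
from station import bot
st=bot.read_state();print(st["eef_pos"],st["joint_pos"].round(2),todo(st,F(-20,-28,13),down(-2)))
E
```

```text
clock: 17.45
eef_pos: [0.6127, -0.051, 0.1092]
ee_rot: [0.001, 1.0, -0.016, 0.0]
contact_force: [-0.1, -0.2, -0.8]
grip_width: 0.0001
[ 0.61272335 -0.05099204  0.10915022] [-0.4   0.77  0.8   1.64 -0.63  1.   -1.  ] (array([-0.05,  0.07,  0.29]), array([ 0.09, -0.05,  0.19]))
```

```bash
python3 -m jog '[0,0,0.3,0,0,0,0,0,-0.4,0,0,0,0,0,0,-0.4,0,0,0,0,0,0,-0.4,0,0,0,0,0,0,-0.4,0,0,0,0,0,0,-0.4,0,0,0,0,0,0,-0.4,0,0,0,0,0,0,0,0,0,0,0,0]'
python3 - <<'E'
from h import *
from station import bot
st=bot.read_state();print(st["eef_pos"],st["contact_force"],todo(st,F(-12,10,13),down(-2)))
p=st["eef_pos"]-O;print("s,y,h",.866*p[0]+.5*p[2],p[1],-.5*p[0]+.866*p[2])
E
```

```text
clock: 18.45
eef_pos: [0.6135, -0.0265, 0.106]
ee_rot: [0.001, 1.0, -0.015, 0.0]
contact_force: [-0.2, -0.2, -0.8]
grip_width: 0.0005
[ 0.61350522 -0.02650137  0.10598973] [-0.22761411 -0.1586369  -0.84482599] (array([ 0.66, -1.28, -0.43]), array([ 0.08, -0.03,  0.23]))
s,y,h -0.019851610339376838 -0.002001369465290264 0.012604494116793357
```

```bash
cat >> h.py <<'E'
def cover(s,k=(14,18,22,26,30,34)):
    g=cv2.cvtColor(s["color"],cv2.COLOR_RGB2GRAY).astype(np.float32); out=[]
    for th in np.arange(-.2,1.6,.1):
        m=[]
        for q in k:
            u,v=proj(s,F(32-q*np.cos(th),q*np.sin(th),5)); m.append(g[int(np.clip(round(v),0,383)),int(np.clip(round(u),0,511))])
        out.append((round(float(th),1),int(np.mean(m))))
    return out
E
python3 - <<'E'
from h import *
from station import bot
for f in("w3","w4"):print(cover(dict(np.load(f"pics/{f}.npz"))))
s=bot.snapshot("wrist");np.savez("pics/w5.npz",**s);print(cover(s)); print(bot.read_state()["eef_pos"])
E
```

```text
[(-0.2, 109), (-0.1, 109), (0.0, 108), (0.1, 108), (0.2, 100), (0.3, 102), (0.4, 101), (0.5, 170), (0.6, 222), (0.7, 231), (0.8, 234), (0.9, 237), (1.0, 242), (1.1, 242), (1.2, 242), (1.3, 242), (1.4, 241), (1.5, 241)]
[(-0.2, 97), (-0.1, 89), (0.0, 93), (0.1, 94), (0.2, 92), (0.3, 100), (0.4, 105), (0.5, 134), (0.6, 212), (0.7, 240), (0.8, 243), (0.9, 243), (1.0, 243), (1.1, 243), (1.2, 243), (1.3, 237), (1.4, 242), (1.5, 238)]
[(-0.2, 83), (-0.1, 83), (0.0, 85), (0.1, 85), (0.2, 83), (0.3, 86), (0.4, 85), (0.5, 128), (0.6, 194), (0.7, 195), (0.8, 194), (0.9, 200), (1.0, 200), (1.1, 200), (1.2, 199), (1.3, 197), (1.4, 193), (1.5, 190)]
[ 0.61346256 -0.0269117   0.10606115]
```

```bash
python3 -m jog '[0,-0.4,0,0,0,0,0,0,-0.4,0,0,0,0,0,0,-0.4,0,0,0,0,0,0,-0.4,0,0,0,0,0,0.1,-0.4,-0.1,0,0,0,0,0.1,-0.4,-0.1,0,0,0,0,0.1,-0.4,-0.1,0,0,0,0,0,0,0,0,0,0,0]'
python3 - <<'E'
from h import *
from station import bot
st=bot.read_state();print(st["eef_pos"],st["contact_force"],todo(st,F(-12,10,13),down(-2)))
s=bot.snapshot("wrist");np.savez("pics/w6.npz",**s);print(cover(s))
cv2.imwrite("pics/w6.png",cv2.resize(s["color"][100:300,130:390,::-1],None,fx=3,fy=3,interpolation=cv2.INTER_CUBIC)); print(proj(s,st["eef_pos"]))
E
```

```text
clock: 19.5
eef_pos: [0.6176, 0.0014, 0.1091]
ee_rot: [0.001, 1.0, -0.015, 0.0]
contact_force: [0.1, 0.1, 0.4]
grip_width: 0.0003
[0.61756588 0.00137562 0.10906243] [0.14444625 0.05626128 0.39411401] (array([ 0.34,  1.52, -0.12]), array([ 0.09, -0.05,  0.23]))
[(-0.2, 114), (-0.1, 105), (0.0, 107), (0.1, 107), (0.2, 108), (0.3, 112), (0.4, 108), (0.5, 116), (0.6, 185), (0.7, 226), (0.8, 222), (0.9, 220), (1.0, 216), (1.1, 216), (1.2, 213), (1.3, 214), (1.4, 213), (1.5, 211)]
[256.49138705 213.9430782 ]
```

View pics/w6.png

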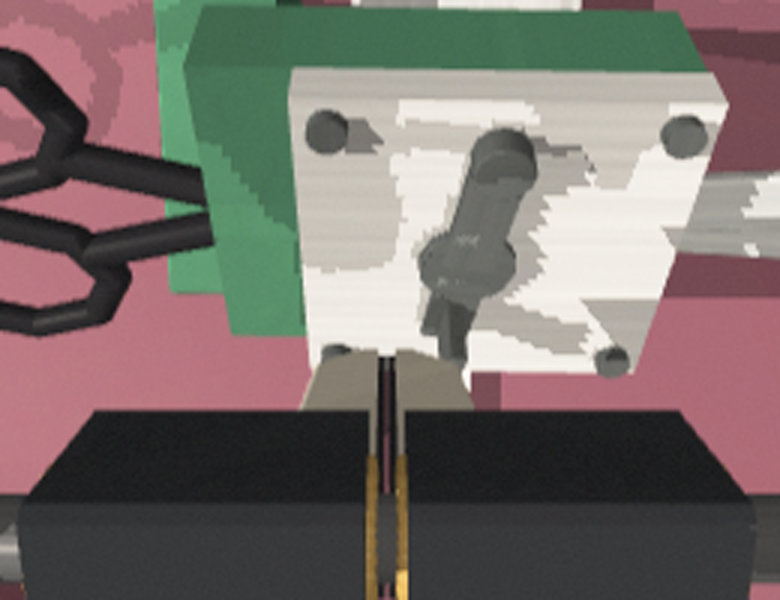

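The fingertips are at crop (385,352), i.e. px (258,217), and the tab at crop (447,330), unmoved to the right of them. I'll work out where the finger ends really are along the tool axis.

Run:
```python
from h import *
from station import bot
s=dict(np.load("pics/w6.npz"));st=bot.read_state();r=rot(st["ee_rot"])
for x in(0,.0075,.0125):
  print(x,[ (z,round(proj(s,st["eef_pos"]+r.apply([x,0,z/1e3]))[1],1)) for z in(0,-10,-19,-30,-40)])
print(cv2.__version__, s["fy"],s["cy"])
T=s["cam_to_world"];print((r.inv().as_matrix()@T[:3,:3]).round(3))
print("tab",[proj(s,F(32-k*np.cos(.15),k*np.sin(.15),h)).round(0).tolist() for k,h in((44,5),(56,5),(44,23),(56,23))], "crop offset 130,100")
print("lowedge",proj(s,F(-45,0,0)),"mouth",proj(s,F(0,0,0)),"screws",[proj(s,F(a,b,2)).round(0).tolist() for a,b in((36,36),(36,-36),(-36,-36))])
```

```text
0 [(0, np.float64(214.1)), (-10, np.float64(219.0)), (-19, np.float64(223.7)), (-30, np.float64(230.2)), (-40, np.float64(236.8))]
0.0075 [(0, np.float64(204.5)), (-10, np.float64(208.9)), (-19, np.float64(213.2)), (-30, np.float64(219.1)), (-40, np.float64(225.2))]
0.0125 [(0, np.float64(197.9)), (-10, np.float64(202.0)), (-19, np.float64(206.1)), (-30, np.float64(211.6)), (-40, np.float64(217.3))]
4.12.0 278.8779164350806 188.93469592794463
[[ 0.001 -0.967 -0.254]
 [ 1.     0.001  0.002]
 [-0.001 -0.254  0.967]]
tab [[281.0, 202.0], [278.0, 212.0], [283.0, 220.0], [279.0, 231.0]] crop offset 130,100
lowedge [286.16924098 224.12042052] mouth [290.78557164 186.11686087] screws [[240.0, 148.0], [352.0, 148.0], [331.0, 219.0]]
```

```bash
python3 -m jog '[0,-0.3,0.2,0,0,0,0,0,0,0.2,0,0,0,0,0,0,0.2,0,0,0,0,0,0,0.2,0,0,0,0,0,0,0.2,0,0,0,0,0,0,0,0,0,0,0,0,0,0,0,0,0,0,0,0,0,0,0,0,0]'
```

```text
clock: 20.55
eef_pos: [0.6175, 0.0038, 0.0991]
ee_rot: [0.001, 1.0, -0.016, 0.0]
contact_force: [-0.6, 0.3, 0.2]
grip_width: 0.0004
```

```bash
python3 -m jog '[0,0,0.2,0,0,0,0,0,0,0.2,0,0,0,0,0,0,0,0,0,0,0,0,0,0,0,0,0,0,0,0,0,0,0,0,0,0,0,0,0,0,0,0,0,0,0,0,0,0,0,0,0,0,0,0,0,0]'
```

```text
clock: 21.55
eef_pos: [0.6175, 0.0038, 0.095]
ee_rot: [0.001, 1.0, -0.016, 0.0]
contact_force: [-0.6, -0.2, -0.1]
grip_width: 0.0004
```

```bash
python3 -m jog '[0,0,0.2,0,0,0,0,0,0,0.2,0,0,0,0,0,0,0.2,0,0,0,0,0,0,0.2,0,0,0,0,0,0,0,0,0,0,0,0,0,0,0,0,0,0,0,0,0,0,0,0,0,0,0,0,0,0,0,0]'
```

```text
clock: 22.55
eef_pos: [0.6175, 0.0038, 0.0871]
ee_rot: [0.001, 1.0, -0.016, 0.0]
contact_force: [-0.1, -0.1, 0.4]
grip_width: 0.0003
```

There's no contact 7 mm below the nominal face, so the finger ends really sit about 25 mm behind the reported TCP. I'll go back right and push lower.

```bash
python3 -m jog '[0,0,-4,0,0,0,0,0,2,0,0,0,0,0,0,2,0,0,0,0,0,0,1.8,0,0,0,0,0,0,0,2.2,0,0,0,0,0,0,2.2,0,0,0,0,0,-0.4,0,0,0,0,0,0,-0.4,0,0,0,0,0]'
python3 -m jog '[0,-0.5,0,0,0,0,0,0,-0.5,0,0,0,0,0,0,-0.5,0,0,0,0,0,0,-0.5,0,0,0,0,0,0,-0.5,0,0,0,0,0,0,0,0,0,0,0,0,0,0,0,0,0,0,0,0,0,0,0,0,0,0]'
python3 - <<'E'
from h import *
from station import bot
s=bot.snapshot("wrist");np.savez("pics/w7.npz",**s);print(cover(s)[2:])
E
```

```text
clock: 23.55
eef_pos: [0.6161, -0.0466, 0.0834]
ee_rot: [0.001, 1.0, -0.016, 0.001]
contact_force: [0.2, 0.5, -0.2]
grip_width: 0.0006
clock: 24.55
eef_pos: [0.6171, -0.0215, 0.0834]
ee_rot: [0.001, 1.0, -0.016, 0.001]
contact_force: [2.0, -0.7, 1.7]
grip_width: 0.0005
[(0.0, 82), (0.1, 85), (0.2, 86), (0.3, 85), (0.4, 84), (0.5, 87), (0.6, 87), (0.7, 126), (0.8, 187), (0.9, 196), (1.0, 195), (1.1, 196), (1.2, 194), (1.3, 194), (1.4, 195), (1.5, 191)]
```

```bash
python3 -m jog '[0.1,-0.4,-0.2,0,0,0,0,0.2,-0.4,-0.1,0,0,0,0,0.3,-0.4,-0.2,0,0,0,0,0.3,-0.4,-0.2,0,0,0,0,0.3,-0.4,-0.2,0,0,0,0,0.3,-0.4,-0.2,0,0,0,0,0.3,-0.4,-0.2,0,0,0,0,0.3,-0.4,-0.2,0,0,0,0]'
python3 - <<'E'
from h import *
from station import bot
s=bot.snapshot("wrist");np.savez("pics/w8.npz",**s);print(cover(s)[2:])
E
```

```text
clock: 25.6
eef_pos: [0.6396, 0.0082, 0.0987]
ee_rot: [0.003, 1.0, -0.016, 0.001]
contact_force: [1.2, -5.3, 1.5]
grip_width: 0.0006
[(0.0, 178), (0.1, 188), (0.2, 196), (0.3, 199), (0.4, 185), (0.5, 183), (0.6, 179), (0.7, 162), (0.8, 125), (0.9, 104), (1.0, 103), (1.1, 101), (1.2, 99), (1.3, 99), (1.4, 100), (1.5, 99)]
```

```bash
python3 -m jog '[0,0.3,0,0,0,0,0,0,0,-4,0,0,0,0,0,0,-5,0,0,0,5,-2,1,-4,0,0,0,5,-3,1,-2,0,0,0,5,-3,1,0,0,0,0,5,0,0,0,0,0,0,5,0,0,0,0,0,0,5]' 50
python3 - <<'E'
from h import *
from station import bot
s=bot.snapshot("wrist");np.savez("pics/w9.npz",**s);print(cover(s)[2:])
st=bot.read_state();print(st["eef_pos"],st["joint_pos"].round(2))
m=proj(s,F(0,0,0));print(m)
g=cv2.cvtColor(s["color"],cv2.COLOR_RGB2GRAY);u,v=m.round().astype(int)
print(g[v-10:v+11,u-10:u+11])
t=bot.snapshot("top");np.savez("pics/t9.npz",**t)
E
```

```text
clock: 26.65
eef_pos: [0.5582, -0.0179, 0.2477]
ee_rot: [-0.0, 1.0, -0.015, 0.0]
contact_force: [-0.6, 0.2, -1.3]
grip_width: 0.0494
[(0.0, 199), (0.1, 192), (0.2, 209), (0.3, 201), (0.4, 196), (0.5, 185), (0.6, 164), (0.7, 153), (0.8, 104), (0.9, 107), (1.0, 106), (1.1, 102), (1.2, 109), (1.3, 105), (1.4, 93), (1.5, 122)]
[ 0.55837091 -0.01818032  0.24753913] [-0.57  0.55  0.93  1.62 -0.46  1.21 -1.14]
[260.80992356 107.99385112]
[[169 170 175 235 235 235 236 235 236 236 236 236 236 237 237 237 237 238
  237 237 237]
 [173 217 218 235 235 235 234 235 236 235 235 236 236 237 236 237 237 237
  237 237 236]
 [170 208 233 233 235 233 234 234 234 235 235 234 234 235 234 235 235 236
  235 235 235]
 [214 215 233 232 232 233 234 233 234 234 234 234 234 234 233 234 234 234
  234 234 234]
 [204 230 231 232 232 232 232 233 233 233 233 233 233 232 232 233 233 232
  233 233 232]
 [211 231 231 230 231 231 230 231 231 212 193 196 205 218 231 231 232 231
  230 230 231]
 [204 206 233 232 233 234 233 223 181 167 142 146 158 174 211 233 233 233
  233 233 233]
 [169 171 209 235 235 235 234 173 121 140 
[... 504 characters left out ...]
8 166 168 168 169 169 161 158 170 195 228 240 244 234 234 234
  234 234 234]
 [167 167 168 168 168 170 214 214 215 217 222 230 235 241 233 234 235 234
  235 235 234]
 [168 212 212 213 215 215 233 233 233 233 234 232 233 233 233 232 234 233
  234 235 234]
 [169 205 233 232 234 233 233 233 233 234 233 233 234 234 234 234 234 234
  233 234 234]
 [216 218 234 234 234 234 235 234 234 235 235 235 236 236 235 235 235 235
  236 235 235]
 [233 233 233 233 234 234 234 234 234 235 234 234 234 234 235 235 236 236
  236 235 236]
 [236 236 236 237 235 237 236 237 237 236 237 237 237 238 238 237 237 238
  237 238 238]
 [237 236 237 237 238 238 237 238 238 238 238 239 239 239 239 239 238 238
  238 238 238]]
```

Run:
```python
from h import *
from station import bot
s=dict(np.load("pics/w9.npz"));print("bore",onz(s,262,107.2,.105))
t=dict(np.load("pics/t9.npz"));h=cv2.cvtColor(t["color"],cv2.COLOR_RGB2HSV)
x0,y0,x1,y1=100,210,155,255
m=cv2.inRange(h,(8,110,90),(22,255,255))[y0:y1,x0:x1]
m=cv2.morphologyEx(m,cv2.MORPH_CLOSE,np.ones((9,9)))
c=max(cv2.findContours(m,0,2)[0],key=cv2.contourArea);r=cv2.minAreaRect(c);print(r,cv2.contourArea(c),onz(t,r[0][0]+x0,r[0][1]+y0,.07))
st=bot.read_state()
plan(st,[((.44,.27,.215),down(30),8)])
```

```text
bore [ 0.63784668 -0.02590648  0.105     ]
((25.77692413330078, 24.284616470336914), (24.682910919189453, 19.721521377563477), 7.125016689300537) 414.5 [0.45956943 0.28320948 0.07      ]
-1.6,-3.6,0.4,0.0,0.0,-4.0
-1.3,-3.6,0.4,0.0,0.0,-3.9
-1.1,-3.8,0.4,0.0,0.0,-4.0
-0.8,-3.8,0.4,0.0,0.0,-3.9
-0.6,-3.8,0.4,0.0,0.0,-4.0
-0.3,-3.9,0.4,0.0,0.0,-4.0
0.0,-3.9,0.4,0.0,0.0,-3.9
0.3,-3.9,0.4,0.1,0.0,-4.0
-- [0.4402 0.2699 0.2152]
```

```bash
sed -i 's/O=np.array(\[.637,-.0245,.105\])/O=np.array([.6378,-.0256,.105])/' h.py; echo 'def tl(yaw,a): return down(yaw)*R.from_euler("y",a,degrees=True)' >> h.py
python3 -m jog '[-1.6,-3.6,0.4,0,0,-4,6,-1.3,-3.6,0.4,0,0,-4,6,-1.1,-3.8,0.4,0,0,-4,6,-0.8,-3.8,0.4,0,0,-4,6,-0.6,-3.8,0.4,0,0,-4,6,-0.3,-3.9,0.4,0,0,-4,6,0,-3.9,0.4,0,0,-4,6,0.3,-3.9,0.4,0,0,-4,6]'
python3 - <<'E'
from h import *
from station import bot
s=bot.snapshot("wrist");np.savez("pics/w10.npz",**s)
s=bot.snapshot("wrist");np.savez("pics/w11.npz",**s);
st=bot.read_state();print(st["eef_pos"],st["joint_pos"].round(2),proj(s,(.459,.283,.15)))
g=cv2.cvtColor(s["color"],cv2.COLOR_RGB2GRAY);h=cv2.cvtColor(s["color"],cv2.COLOR_RGB2HSV)
u,v=proj(s,(.459,.283,.13)).astype(int)
sub=h[max(0,v-50):v+60:4,u-60:u+60:4]
print(u,v)
for k in(1,2):
    print("SV"[k-1])
    for row in sub[:,:,k]: print(" ".join("%3d"%x for x in row))
E
```

```text
clock: 27.75
eef_pos: [0.4391, 0.2704, 0.215]
ee_rot: [0.001, 0.965, 0.262, 0.0]
contact_force: [1.0, -0.3, 0.1]
grip_width: 0.0599
[0.43684364 0.2745334  0.21389508] [-1.13  0.47  0.79  1.78 -0.38  1.05 -1.23] [264.74397904 166.82868481]
264 163
S
 91  93  96  96  94  96  96  97  93  93  95  96  96  93  95  94  95  97  96  97  95  95  94  94  96  97  93  94  93  92
 93  92  92  94  95  96  98  95  94  95  95  96  97  95 147  95  96  96  95  95  96  95  94  96  95  95  95  96  96  97
 93  92  94  92  93  95  95  97  94  95  95  94  95 152 151 152  93  93  95  97  96  94  95  94  96  96  96  95  96  96
 94  94  93  92  95  95  94  95  94  96  94  96 153 152 150 151 152  94  95  93  94  95  93  95  97  95  97  96  96  96
 90  96  95  92  96  93  96  96  97  97  93 131 150 154 153 152 153 151  92  95  95  97  95  97  95  94  94  93  96  96
 94  93  93  94  95  95  94  97  98  97  96 152 153 151 150 152 149 152 152 118  96  96  96  96  97  96  97  97  96  93
 94  92  95  93  93  93  96  95  96  96 151 149 152 152 152 153 152 153 151 150 142  91  96  95  97  95  96  97  96  97
 92  96  96
[... 5170 characters left out ...]
 171 170 170 170 169 168 139 139 138 138 138 138 140 140 140 139 140 139 139 140 129 113 114 113 113
173 171 170 172 170 170 169 172 170 169 168 139 137 139 138 138 139 138 139 139 141 139 140 141 140 141 166 111 110 111
172 172 171 170 172 170 170 168 172 169 171 138 138 138 138 139 138 138 137 140 139 138 139 140 139 142 164 162 162 164
173 173 173 171 170 171 169 170 170 168 169 153 139 139 139 138 139 138 138 140 138 138 138 140 139 142 165 163 163 165
191 150 172 170 171 171 170 169 169 170 168 167 139 139 138 139 139 138 139 138 138 139 137 139 138 139 177 191 190 169
193  45 171 174 171 171 171 171 169 170 170 156 137 137 137 139 139 137 139 138 137 139 138 139 137 141  38 191 193 191
```

Run:
```python
from h import *
from station import bot
s=dict(np.load("pics/w11.npz"))
h=cv2.cvtColor(s["color"],cv2.COLOR_RGB2HSV)
m=(h[:,:,1]<50).astype(np.uint8)*255; m[:120]=0;m[185:]=0;m[:,:235]=0;m[:,:]*=1;m[:,295:]=0
c=max(cv2.findContours(m,0,2)[0],key=cv2.contourArea);x,y,w,hh=cv2.boundingRect(c);print(x,y,w,hh)
print([ (v,np.nonzero(m[v])[0].min(),np.nonzero(m[v])[0].max()) for v in range(y,y+hh,3)])
u=264
print("top z.15",onz(s,263,y+hh-9.5,.15),"collar",onz(s,263,y+11.5,.08))
st=bot.read_state();print(st["eef_pos"])
```

```text
250 140 24 31
[(140, np.int64(260), np.int64(263)), (143, np.int64(254), np.int64(269)), (146, np.int64(252), np.int64(272)), (149, np.int64(250), np.int64(273)), (152, np.int64(250), np.int64(273)), (155, np.int64(250), np.int64(273)), (158, np.int64(251), np.int64(272)), (161, np.int64(254), np.int64(271)), (164, np.int64(254), np.int64(270)), (167, np.int64(255), np.int64(269)), (170, np.int64(259), np.int64(265))]
top z.15 [0.46246851 0.28702604 0.15      ] collar [0.46330629 0.2863525  0.08      ]
[0.43684364 0.2745334  0.21389508]
```

Run:
```python
from h import *
from station import bot
st=bot.read_state()
Q=tl(30,-15);z=Q.as_matrix()[:,2];print(z)
g=np.array([.463,.2865,.105])+.019*z
plan(st,[(g-.08*z,Q,3),(g,Q,5)])
```

```text
[-0.22414387 -0.12940952 -0.96592583]
1.5,0.1,1.7,0.0,-5.0,0.3
1.6,0.1,1.5,0.0,-4.9,0.2
1.8,0.1,1.4,0.0,-5.0,0.3
-- [0.477  0.2948 0.1636]
0.0,0.0,1.6,0.0,0.0,0.0
0.0,0.0,1.6,0.0,0.0,0.0
0.0,0.0,1.6,0.0,0.0,0.0
0.0,0.0,1.6,0.0,0.0,0.0
0.0,0.0,1.6,0.0,0.0,0.0
-- [0.459  0.2843 0.0863]
```

```bash
python3 -m jog '[1.5,0.1,1.7,0,-5,0.3,6,1.6,0.1,1.5,0,-5,0.2,6,1.8,0.1,1.4,0,-5,0.3,6,0,0,0,0,0,0,6,0,0,0,0,0,0,6,0,0,1.0,0,0,0,6,0,0,0,0,0,0,6,0,0,0,0,0,0,6]'
python3 - <<'E'
from h import *
from station import bot
st=bot.read_state()
Q=tl(30,-15);z=Q.as_matrix()[:,2]
print(st["eef_pos"],todo(st,np.array([.463,.2865,.105])+.019*z,Q))
E
```

```text
clock: 28.85
eef_pos: [0.4773, 0.2869, 0.1562]
ee_rot: [0.035, 0.959, 0.251, -0.126]
contact_force: [-0.7, -0.2, -0.3]
grip_width: 0.0604
[0.47729294 0.28689355 0.15617939] (array([ 0.1 , -0.68,  7.17]), array([ 0.01, -0.03, -0.62]))
```

```bash
python3 -m jog '[0.1,-0.7,1.8,0,0,0,6,0,0,1.8,0,0,0,6,0,0,1.8,0,0,0,6,0,0,1.8,0,0,0,6,0,0,0,0,0,0,1,0,0,0,0,0,0,1,0,0,0,0,0,0,1,0,0,0,0,0,0,1]' 60
python3 - <<'E'
from h import *
from station import bot
st=bot.read_state()
Q=tl(30,-15);z=Q.as_matrix()[:,2]
print(todo(st,np.array([.463,.2865,.105])+.019*z,Q),st["contact_force"])
E
```

```text
clock: 29.85
eef_pos: [0.4593, 0.2841, 0.0863]
ee_rot: [0.035, 0.959, 0.251, -0.125]
contact_force: [0.1, 0.0, 0.3]
grip_width: 0.0246
(array([-0.06, -0.02, -0.02]), array([ 0.04, -0.05, -0.63])) [0.08608572 0.03967979 0.26729815]
```

```bash
python3 -m jog '[0,0,0,0,0,0,1,0,0,0,0,0,0,1,0,0,0,0,0,0,1,-0.4,0,-1.5,0,0,0,1,-0.4,0,-1.5,0,0,0,1,-0.4,0,-1.5,0,0,0,1,-0.4,0,-1.6,0,0,0,1,-0.4,0,-1.6,0,0,0,1]'
python3 - <<'E'
from h import *
from station import bot
st=bot.read_state();print(st["eef_pos"],st["grip_width"],st["joint_pos"].round(2))
s=bot.snapshot("wrist")
s=bot.snapshot("wrist");np.savez("pics/w12.npz",**s);st=bot.read_state();print(st["eef_pos"],st["contact_force"])
r=rot(st["ee_rot"]);g=st["eef_pos"]-.019*r.as_matrix()[:,2]
for k in(40,45,80,102):print(k,proj(s,g-[0,0,(k+10)/1e3*0+ k/1e3]).round(1))
np.save("pics/w12st.npy",np.r_[st["eef_pos"],st["ee_rot"]])
cv2.imwrite("pics/w12.png",cv2.resize(s["color"][100:250,160:360,::-1],None,fx=4,fy=4,interpolation=cv2.INTER_CUBIC))
E
```

```text
clock: 30.85
eef_pos: [0.4594, 0.2845, 0.1666]
ee_rot: [0.035, 0.959, 0.251, -0.126]
contact_force: [-0.1, 0.5, -1.5]
grip_width: 0.0165
[0.45938509 0.28454667 0.16662172] 0.01646250040283386 [-0.99  0.71  0.73  1.54 -0.41  1.33 -1.23]
[0.46072934 0.28478127 0.16748894] [ 0.85812748 -0.31135864 -1.7109955 ]
40 [256.7 192.2]
45 [256.7 189.1]
80 [256.7 170.5]
102 [256.7 160.9]
```

View pics/w12.png

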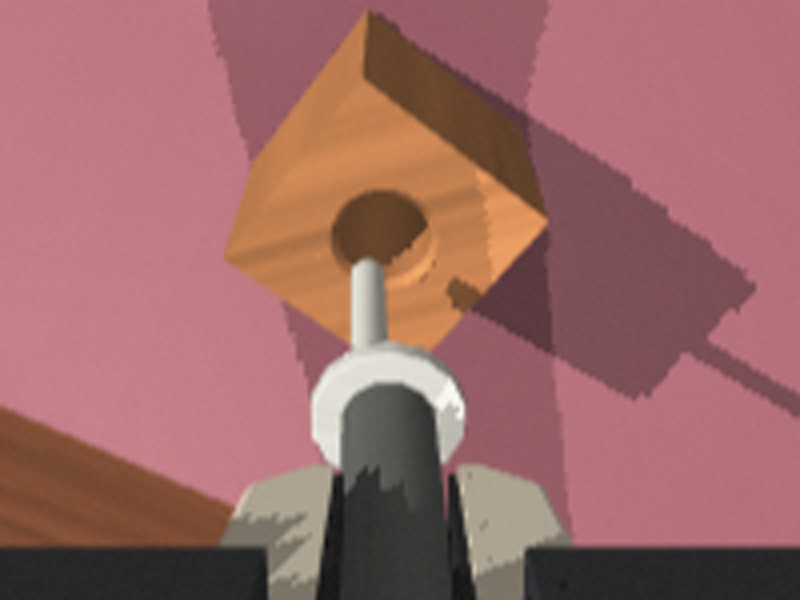

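The punch is held. Its tip is at crop (367,262), its collar is centred at about (389,410), and the shank is clearly offset to the picture's left (tool -y). Next I compute the tip in the tool frame.

Run:
```python
from h import *
s=dict(np.load("pics/w12.npz"));a=np.load("pics/w12st.npy");p,r=a[:3],rot(a[3:])
g=p-.019*r.as_matrix()[:,2]
tip=onz(s,160+367.5/4-.4,100+258/4+3.6-.4,g[2]-.0917)
h=cv2.cvtColor(s["color"],cv2.COLOR_RGB2HSV)
col=onz(s,160+389/4-.4,202.5,g[2]-.025)
inv=r.inv()
print("tip tool mm",inv.apply(tip-p)*1e3,"collar",inv.apply(col-p)*1e3,"tip-col world",(tip-col)*1e3)
print("axis from grasp: ",(tip-g)*1e3,(col-g)*1e3)
down_tool=inv.apply([0,0,-1]);print("punch down in tool",down_tool)
for ct in(350,346,342):print("collar by far edge",[ (onz(s,257,100+ct/4,g[2]-.030)-g)*1e3])
```

```text
tip tool mm [20.80635429 -5.40959721 70.32732673] collar [6.13187767 0.0177286  5.23786004] tip-col world [ -4.63086315   3.33165263 -66.7       ]
axis from grasp:  [ -4.79199892   3.11226082 -91.7       ] [ -0.16113577  -0.21939181 -25.        ]
punch down in tool [ 0.25486611 -0.00377299  0.96696899]
collar by far edge [array([  8.79086129,   4.66612314, -30.        ])]
collar by far edge [array([  9.54280239,   5.08788041, -30.        ])]
collar by far edge [array([ 10.29170536,   5.5079336 , -30.        ])]
```

```bash
cat >> h.py <<'E'
tt=np.array([20.8,-5.4,70.3])/1e3; Q2=tl(-2,15.2)
def P(s,y,h): return F(s,y,h)-Q2.apply(tt)
E
python3 - <<'E'
from h import *
from station import bot
st=bot.read_state();print(Q2.inv().apply(F(0,0,-1)-F(0,0,0)))
p=st["eef_pos"]+[0.01,-.02,.07]
plan(st,[(p,rot(st["ee_rot"]),3),(P(0,0,55),Q2,9),(P(0,0,14),Q2,3)])
E
```

```text
[2.55452419e-04 5.44904378e-20 9.66798874e-04]
-0.6,0.8,-2.2,0.0,0.0,0.0
-0.7,0.7,-2.3,0.0,0.0,0.0
-0.6,0.8,-2.2,0.0,0.0,0.0
-- [0.4708 0.2643 0.2372]
-0.5,3.4,0.4,0.0,3.2,3.5
-0.4,3.4,0.4,0.0,3.3,3.6
-0.1,3.4,0.4,0.0,3.2,3.5
0.0,3.5,0.3,0.0,3.2,3.5
0.2,3.4,0.4,0.1,3.3,3.5
0.4,3.4,0.4,0.0,3.2,3.6
0.6,3.4,0.4,0.0,3.3,3.5
0.8,3.3,0.5,0.0,3.2,3.5
1.0,3.3,0.5,0.0,3.2,3.5
-- [ 0.5721 -0.0289  0.2147]
0.3,0.0,1.3,0.0,0.0,0.0
0.4,0.0,1.3,0.0,0.0,0.0
0.3,0.0,1.3,0.0,0.0,0.0
-- [ 0.592  -0.0296  0.1797]
```

```bash
python3 -m jog '[-0.6,0.8,-2.2,0,0,0,1,-0.7,0.7,-2.3,0,0,0,1,-0.6,0.8,-2.2,0,0,0,1,-0.5,3.4,0.4,0,3.2,3.5,1,-0.4,3.4,0.4,0,3.3,3.6,1,-0.1,3.4,0.4,0,3.2,3.5,1,0,3.5,0.3,0,3.2,3.5,1,0.2,3.4,0.4,0,3.3,3.5,1]'
python3 -m jog '[0.4,3.4,0.4,0,3.2,3.6,1,0.6,3.4,0.4,0,3.3,3.5,1,0.8,3.3,0.5,0,3.2,3.5,1,1.0,3.3,0.5,0,3.2,3.5,1,0,0,0,0,0,0,1,0,0,0,0,0,0,1,0,0,0,0,0,0,1,0,0,0,0,0,0,1]'
python3 - <<'E'
from h import *
from station import bot
st=bot.read_state();print(st["eef_pos"],st["joint_pos"].round(2),st["grip_width"],todo(st,P(0,0,14),Q2))
E
```

```text
clock: 31.95
eef_pos: [0.5252, 0.1, 0.2225]
ee_rot: [0.018, 0.994, 0.103, 0.017]
contact_force: [-0.5, 0.7, -1.5]
grip_width: 0.0165
clock: 32.95
eef_pos: [0.571, -0.0278, 0.2128]
ee_rot: [0.004, 0.991, -0.016, 0.13]
contact_force: [-1.7, 0.3, -1.0]
grip_width: 0.0165
[ 0.57096551 -0.02783799  0.2127571 ] [-0.6   0.45  0.89  1.89 -0.57  0.76 -1.03] 0.016464407562284063 (array([1.19, 0.08, 3.76]), array([0.17, 0.27, 0.23]))
```

```bash
python3 -m jog '[0.4,0.1,1.3,0,0,0,1,0.4,0,1.2,0,0,0,1,0.4,0,1.3,0,0,0,1,0,0,0,0,0,0,1,0,0,0,0,0,0,1,0,0,0,0,0,0,1,0,0,0,0,0,0,1,0,0,0,0,0,0,1]'
python3 - <<'E'
from h import *
from station import bot
s=bot.snapshot("wrist");np.savez("pics/w13.npz",**s);st=bot.read_state();print(st["eef_pos"],st["contact_force"],todo(st,P(0,0,14),Q2))
r=rot(st["ee_rot"]);tip=st["eef_pos"]+r.apply(tt)
m=proj(s,F(0,0,0));print("bore px",m,"tip px",proj(s,tip))
cv2.imwrite("pics/w13.png",s["color"][:,:,::-1])
g=cv2.cvtColor(s["color"],cv2.COLOR_RGB2GRAY)
u,v=m.round().astype(int);print(u,v)
for i in range(v-22,v+14): print(i," ".join("%3d"%x for x in g[i,u-20:u+21]))
E
```

```text
clock: 33.95
eef_pos: [0.5923, -0.0309, 0.1796]
ee_rot: [0.004, 0.991, -0.017, 0.13]
contact_force: [-0.4, -0.0, -1.0]
grip_width: 0.0163
[ 0.59222798 -0.03090115  0.17951843] [ 0.58113455  0.50734102 -1.5124509 ] (array([-0.01, -0.15, -0.  ]), array([0.2 , 0.22, 0.1 ]))
bore px [249.90786525 162.45068683] tip px [251.336379  168.5804066]
250 162
140  88  89  87  88  89  89  89  90  90  90  91  90  90  90  90  84  91  90  89  89  88  88 100 100 104 120 128 127 129 127 128 128 129 128 130 128 128 129 129 128 132
141  87  88  87  88  89  91  90  91  90  91  89  89  88  86  88  86  87  83  87  89  86  89  93  90 117 127 127 130 128 129 128 129 128 131 129 128 129 128 129 130 128
142  93  91  89  90  90  92  90  91  90  88  88  91  90  89  89  88  86  96 111 112 110 113 114 113 126 130 177 176 177 176 129 129 128 129 127 130 178 178 178 178 178
143 101  91  89  92  91  91  91  87  88  89  90  90  91  89  88 100 111 119 127 126 126 127 128 128 128 129 169 207 207 206 177 129 129 128 128 130 169 208 208 207 208
144 104  90  91  91  89  88  88  90  89  89  90  89  87 100 110 118 126 125 127
[... 4596 characters left out ...]
 243 242 242 242 243 242 242
172 241 241 241 241 241 241 240 225 225 226 242 242 242 242 242 242 242 234 225 221 208 184 162 139 119 119 200 242 243 243 243 243 243 243 243 243 243 243 243 243 242
173 241 241 240 241 240 241 241 241 241 241 241 241 241 241 242 242 242 233 224 220 207 185 160 138 120 116 182 242 242 243 243 243 243 243 243 244 243 243 243 243 244
174 242 243 242 243 243 243 242 243 244 243 243 243 244 243 244 244 244 236 225 220 208 184 160 140 122 115 184 244 245 245 245 244 244 244 245 245 245 245 245 245 245
175 243 243 243 243 243 243 244 244 244 244 243 244 244 244 244 244 244 237 225 221 205 183 161 139 120 117 187 245 245 245 245 245 245 245 245 245 245 245 245 245 246
```

Run:
```python
from h import *
from station import bot
st=bot.read_state();r=rot(st["ee_rot"]);tip=st["eef_pos"]+r.apply(tt)
for h in(14,):print(r.inv().apply(F(.6,-.3,h)-tip)*100, proj(dict(np.load("pics/w13.npz")),F(.6,-.3,14)))
```

```text
[ 0.07227788 -0.13915676 -0.02904703] [249.8814636  167.89552918]
```

```bash
python3 -m jog '[0.07,-0.14,0,0,0,0,1,0.1,0,0.4,0,0,0,1,0.1,0,0.4,0,0,0,1,0.08,0,0.3,0,0,0,1,0.05,0,0.15,0,0,0,1,0.03,0,0.1,0,0,0,1,0.03,0,0.1,0,0,0,1,0,0,0,0,0,0,1]'
python3 - <<'E'
from h import *
from station import bot
st=bot.read_state();r=rot(st["ee_rot"]);tip=st["eef_pos"]+r.apply(tt)
d=R.from_euler("z",2,degrees=True).apply(tip-O)*1e3;print("s,y,h",.866*d[0]+.5*d[2],d[1],-.5*d[0]+.866*d[2],st["contact_force"])
E
```

```text
clock: 35.0
eef_pos: [0.6005, -0.0299, 0.1665]
ee_rot: [0.004, 0.991, -0.017, 0.13]
contact_force: [-0.5, 0.4, -0.9]
grip_width: 0.0164
s,y,h 0.37963484499705 -0.39079138865098284 -1.4801254427008945 [-0.46791619  0.35239195 -0.94092009]
```

```bash
cat >> h.py <<'E'
def where(st):
    r=rot(st["ee_rot"]);d=R.from_euler("z",2,degrees=True).apply(st["eef_pos"]+r.apply(tt)-O)*1e3
    f=st["contact_force"];f=R.from_euler("z",2,degrees=True).apply(f-[0,0,-1.4])
    print("s,y,h",np.round([.866*d[0]+.5*d[2],d[1],-.5*d[0]+.866*d[2]],1),"F s,y,n",np.round([.866*f[0]+.5*f[2],f[1],-.5*f[0]+.866*f[2]],1))
E
python3 -m jog '[0.03,0,0.1,0,0,0,1,0.03,0,0.1,0,0,0,1,0.03,0,0.1,0,0,0,1,0,0,0,0,0,0,1,0,0,0,0,0,0,1,0,0,0,0,0,0,1,0,0,0,0,0,0,1,0,0,0,0,0,0,1]'
python3 -c "
from h import *
from station import bot
where(bot.read_state())"
```

```text
clock: 36.0
eef_pos: [0.6021, -0.0299, 0.1638]
ee_rot: [0.004, 0.991, -0.017, 0.13]
contact_force: [-0.3, -0.0, -1.8]
grip_width: 0.0165
s,y,h [ 0.5 -0.4 -4.6] F s,y,n [-0.4 -0.  -0.2]
```

```bash
python3 -m jog '[0.03,0,0.1,0,0,0,1,0.03,0,0.1,0,0,0,1,0.03,0,0.1,0,0,0,1,0.03,0,0.1,0,0,0,1,0,0,0,0,0,0,1,0,0,0,0,0,0,1,0,0,0,0,0,0,1,0,0,0,0,0,0,1]'
python3 -c "
from h import *
from station import bot
where(bot.read_state())"
```

```text
clock: 37.0
eef_pos: [0.6043, -0.03, 0.1602]
ee_rot: [0.004, 0.991, -0.017, 0.13]
contact_force: [-1.3, 0.3, -1.2]
grip_width: 0.0165
s,y,h [ 0.6 -0.4 -8.9] F s,y,n [-1.1  0.3  0.9]
```

```bash
python3 -m jog '[0.03,0,0.1,0,0,0,1,0.03,0,0.1,0,0,0,1,0.03,0,0.1,0,0,0,1,0.03,0,0.1,0,0,0,1,0.03,0,0.1,0,0,0,1,0,0,0,0,0,0,1,0,0,0,0,0,0,1,0,0,0,0,0,0,1]'
python3 -c "
from h import *
from station import bot
where(bot.read_state())"
```

```text
clock: 38.0
eef_pos: [0.607, -0.0301, 0.1556]
ee_rot: [0.004, 0.991, -0.017, 0.13]
contact_force: [-1.5, 0.0, -1.4]
grip_width: 0.0168
s,y,h [  0.7  -0.4 -14.2] F s,y,n [-1.3 -0.   0.8]
```

Run:
```python
from h import *
from station import bot
s=bot.snapshot("wrist");np.savez("pics/w14.npz",**s);st=bot.read_state();where(st)
r=rot(st["ee_rot"])
m=proj(s,F(0,0,0));print("bore",m,"tip",proj(s,st["eef_pos"]+r.apply(tt)))
g=cv2.cvtColor(s["color"],cv2.COLOR_RGB2GRAY)
u,v=m.round().astype(int)
for i in range(v-12,v+22): print(i," ".join("%3d"%x for x in g[i,u-14:u+17]))
```

```text
s,y,h [  0.7  -0.4 -14.1] F s,y,n [-0.9  1.1  0.5]
bore [250.61499962 175.82225128] tip [251.34258639 168.50973471]
164 128 130 171 209 208 208 208 208 208 208 209 210 209 210 209 211 210 209 210 210 213 243 244 244 244 244 244 244 243 244 244
165 128 128 132 170 208 208 209 209 209 210 210 211 211 210 210 210 210 211 211 210 211 229 230 244 244 244 244 244 244 245 244
166 131 179 178 179 207 207 209 210 208 210 209 210 210 209 209 209 209 210 209 210 211 210 212 243 244 244 244 244 244 244 244
167 127 170 206 206 205 205 207 206 206 206 207 207 205 208 207 207 207 208 208 207 207 208 210 242 242 243 243 242 242 243 242
168 177 179 205 205 204 205 205 204 206 206 207 207 206 206 206 205 207 205 208 206 207 207 209 242 242 242 242 242 242 242 242
169 204 205 205 205 205 205 205 205 207 206 206 205 206 205 206 206 207 207 205 206 205 206 208 241 242 242 242 242 242 242 242
170 200 201 202 201 201 201 183 202 203 203 203 201 202 189 191 192 203 202 202 202 204 203 207 240 240 240 240 241 241 241 240
171 202 200 200 201 202 199 186 201 201 200 187 176 212 195 182 171 178 192 202 202 203 
[... 2667 characters left out ...]
 189 190 192 190 191 191 193 192 192 192 189 189 190 189 183
193 240 240 240 236 227 223 224 216 209 197 192 193 193 193 193 194 192 191 190 190 189 190 190 191 190 191 190 190 191 190 190
194 242 241 241 229 228 225 212 196 192 190 191 190 192 191 192 192 192 191 191 191 191 191 192 189 189 188 190 187 190 188 190
195 241 241 239 224 228 213 195 190 190 190 189 188 188 190 190 188 189 177 177 177 177 174 163 174 191 190 190 188 188 185 188
196 241 240 229 226 217 194 191 193 192 192 191 189 189 188 189 164 144 130 127 126 124 121 103 121 150 175 191 190 189 189 189
197 241 237 223 224 199 159 192 194 194 194 192 193 192 165 145 117  90  89  87  83  78  75  74  70  84 117 146 171 189 188 189
```

```bash
python3 -m jog '[0.03,0,0.15,0,0,0,1,0.04,0,0.15,0,0,0,1,0.04,0,0.15,0,0,0,1,0.04,0,0.15,0,0,0,1,0.03,0,0.15,0,0,0,1,0.04,0,0.15,0,0,0,1,0.04,0,0.15,0,0,0,1,0,0,0,0,0,0,1]'
python3 -c "
from h import *
from station import bot
where(bot.read_state())"
```

```text
clock: 39.05
eef_pos: [0.6123, -0.0303, 0.146]
ee_rot: [0.004, 0.991, -0.017, 0.13]
contact_force: [-0.9, 0.4, -1.7]
grip_width: 0.0168
s,y,h [  0.4  -0.4 -25.1] F s,y,n [-0.9  0.3  0.1]
```

```bash
python3 -m jog '[0.03,0,0.15,0,0,0,1,0.04,0,0.15,0,0,0,1,0.04,0,0.15,0,0,0,1,0.04,0,0.15,0,0,0,1,0.03,0,0.15,0,0,0,1,0.04,0,0.15,0,0,0,1,0.04,0,0.15,0,0,0,1,0.04,0,0.15,0,0,0,1]'
python3 -c "
from h import *
from station import bot
where(bot.read_state())"
```

```text
clock: 40.05
eef_pos: [0.6182, -0.0304, 0.1354]
ee_rot: [0.004, 0.991, -0.017, 0.13]
contact_force: [-0.1, 1.2, -0.6]
grip_width: 0.0167
s,y,h [  0.2  -0.3 -37.3] F s,y,n [0.3 1.2 0.8]
```

Run:
```python
from h import *
from station import bot
for n,old in(("scene","s2"),("top","t9")):
    s=bot.snapshot(n);np.savez(f"pics/{n}15.npz",**s);o=dict(np.load(f"pics/{old}.npz"))
    c=proj(s,(.66,-.027,.005)).astype(int)
    h=cv2.cvtColor(s["color"],cv2.COLOR_RGB2HSV);ho=cv2.cvtColor(o["color"],cv2.COLOR_RGB2HSV)
    for nm,q in(("now",h),("old",ho)):
        m=cv2.inRange(q,(12,60,60),(35,255,255));x0,y0=c[0]-40,c[1]-35
        ys,xs=np.nonzero(m[y0:y0+75,x0:x0+80]);print(n,nm,c,[(x+x0,y+y0,q[y+y0,x+x0].tolist()) for x,y in list(zip(xs,ys))[:25]],len(xs))
    d=np.abs(s["color"].astype(int)-o["color"]).max(2)[c[1]-30:c[1]+40,c[0]-40:c[0]+40]>50
    ys,xs=np.nonzero(d);print("diff",len(xs),[(a+c[0]-40,b+c[1]-30) for a,b in list(zip(xs,ys))[-20:]])
```

```text
scene now [287 210] [(np.int64(249), np.int64(175), [19, 110, 251]), (np.int64(250), np.int64(175), [23, 106, 254]), (np.int64(251), np.int64(175), [23, 106, 254]), (np.int64(252), np.int64(175), [19, 108, 251]), (np.int64(249), np.int64(176), [20, 125, 249]), (np.int64(250), np.int64(176), [24, 113, 254]), (np.int64(251), np.int64(176), [24, 108, 254]), (np.int64(252), np.int64(176), [24, 106, 254]), (np.int64(253), np.int64(176), [23, 105, 254]), (np.int64(254), np.int64(176), [16, 103, 250]), (np.int64(249), np.int64(177), [16, 147, 220]), (np.int64(250), np.int64(177), [19, 133, 245]), (np.int64(251), np.int64(177), [23, 120, 253]), (np.int64(252), np.int64(177), [25, 110, 254]), (np.int64(253), np.int64(177), [25, 101, 255]), (np.int64(254), np.int64(177), [23, 107, 254]), (np.int64(255), np.int64(177), [14, 114, 246]), (np.int64(249), np.int64(178), [14, 145, 174]), (np.int64(250), np.int64(178), [16, 153, 202]), (np.int64(251), np.int64(178), [18, 143, 238]), (np.int64(252), np.int64(178), [22, 125, 251]), (np.int64(253), np.int64(178), [24, 116, 254]), (np.int64(254), np.int6
[... 4330 characters left out ...]
(np.int64(226), np.int64(182), [18, 66, 112])] 60
diff 1555 [(np.int64(234), np.int64(209)), (np.int64(235), np.int64(209)), (np.int64(216), np.int64(210)), (np.int64(217), np.int64(210)), (np.int64(218), np.int64(210)), (np.int64(219), np.int64(210)), (np.int64(220), np.int64(210)), (np.int64(221), np.int64(210)), (np.int64(222), np.int64(210)), (np.int64(223), np.int64(210)), (np.int64(224), np.int64(210)), (np.int64(225), np.int64(210)), (np.int64(226), np.int64(210)), (np.int64(227), np.int64(210)), (np.int64(229), np.int64(210)), (np.int64(230), np.int64(210)), (np.int64(231), np.int64(210)), (np.int64(232), np.int64(210)), (np.int64(233), np.int64(210)), (np.int64(234), np.int64(210))]
```

```bash
python3 -m jog '[-0.13,0,-0.5,0,0,0,1,-0.18,0,-0.7,0,0,0,1,-0.19,0,-0.7,0,0,0,1,-0.18,0,-0.7,0,0,0,1,-0.19,0,-0.7,0,0,0,1,-0.24,0,-0.9,0,0,0,1,-0.24,0,-0.9,0,0,0,1,-0.26,0,-1.0,0,0,0,1]'
python3 - <<'E'
from h import *
from station import bot
a=dict(np.load("pics/scene15.npz"));o=dict(np.load("pics/s2.npz"))
print("pin?",onz(a,288,209.7,.008),a["color"][207:213,285:291].tolist())
print("old",o["color"][209,285:291].tolist())
st=bot.read_state();where(st);print(st["eef_pos"],st["grip_width"])
# rest hole target: tool pose where punch is vertical, tip over hole
w=dict(np.load("pics/w12.npz"))
hole=onz(w,160+381/4-.4,100+237/4-.4,.075);print("hole",hole)
Q=tl(30,-14.8)
def PR(z): return np.array([hole[0],hole[1],z])-Q.apply(tt)
print(PR(.10),PR(.013))
plan(st,[(st["eef_pos"]+[-.02,.03,.04],Q2,2),(PR(.125),Q,10)])
E
```

```text
clock: 41.15
eef_pos: [0.5867, -0.0295, 0.191]
ee_rot: [0.004, 0.991, -0.017, 0.13]
contact_force: [0.0, -0.2, -1.8]
grip_width: 0.0166
pin? [ 0.66048977 -0.02327758  0.008     ] [[[114, 129, 112], [93, 111, 91], [67, 91, 65], [66, 96, 63], [83, 124, 89], [107, 143, 115]], [[192, 191, 181], [161, 161, 144], [123, 118, 82], [115, 107, 63], [124, 130, 95], [145, 151, 136]], [[212, 210, 199], [171, 166, 149], [152, 128, 90], [148, 118, 60], [153, 137, 101], [160, 157, 145]], [[192, 189, 178], [166, 157, 141], [156, 129, 86], [158, 124, 68], [162, 140, 106], [167, 161, 147]], [[171, 168, 161], [161, 155, 139], [157, 137, 107], [159, 133, 92], [168, 152, 127], [167, 164, 153]], [[168, 166, 159], [164, 163, 152], [164, 158, 144], [164, 155, 137], [167, 163, 149], [163, 162, 152]]]
old [[210, 208, 199], [177, 178, 166], [161, 163, 152], [155, 156, 145], [155, 159, 147], [160, 160, 151]]
s,y,h [ 0.8 -0.5 26.7] F s,y,n [-0.2 -0.2 -0.4]
[ 0.58673192 -0.02949284  0.19104172] 0.016555133222259655
hole [0.46253049 0.28805682 0.075     ]
[0.46336672 0.28230423 0.17328096] [0.46336672 0.28230423 0.08628096]
-0.5,-1.5,-2.2,0.1,0.1,0.0
-0.5,-1.4,-2.2,0.1,0.1,0.1
-- [5.667e-01 3.000e-04 2.308e-01]
-1.2,-2.8,0.0,0.0,-2.9,-3.2
-1.0,-2.8,0.1,0.0,-2.9,-3.3
-0.8,-2.9,0.1,0.0,-3.0,-3.2
-0.7,-3.0,0.2,0.0,-2.9,-3.3
-0.5,-2.9,0.2,0.1,-2.9,-3.2
-0.3,-3.0,0.2,0.0,-2.9,-3.2
-0.2,-3.0,0.2,0.0,-2.9,-3.3
0.1,-3.1,0.2,0.0,-2.9,-3.2
0.2,-3.0,0.3,0.0,-3.0,-3.2
0.4,-2.9,0.2,0.0,-2.9,-3.3
-- [0.4637 0.2819 0.198 ]
```

Brass pixels are now visible in the tray at (288,210) in the scene view, about (0.660, -0.023), so the pin has dropped. Now to take the punch back to its rest.

```bash
python3 -m jog '[-0.5,-1.5,-2.2,0,0,0,1,-0.5,-1.4,-2.2,0,0,0,1,-1.2,-2.8,0,0,-2.9,-3.2,1,-1.0,-2.8,0.1,0,-2.9,-3.3,1,-0.8,-2.9,0.1,0,-3,-3.2,1,-0.7,-3,0.2,0,-2.9,-3.3,1,-0.5,-2.9,0.2,0,-2.9,-3.2,1,-0.3,-3,0.2,0,-2.9,-3.2,1]'
python3 -m jog '[-0.2,-3,0.2,0,-2.9,-3.3,1,0.1,-3.1,0.2,0,-2.9,-3.2,1,0.2,-3,0.3,0,-3,-3.2,1,0.4,-2.9,0.2,0,-2.9,-3.3,1,0,0,0,0,0,0,1,0,0,0,0,0,0,1,0,0,0,0,0,0,1,0,0,0,0,0,0,1]'
python3 - <<'E'
from h import *
from station import bot
st=bot.read_state();r=rot(st["ee_rot"]);print(st["eef_pos"],st["grip_width"])
Q=tl(30,-14.8);hole=np.array([.4625,.288,0])
print(todo(st,hole+[0,0,.1]-Q.apply(tt),Q), "down",r.inv().apply([0,0,-1]))
s=bot.snapshot("wrist");np.savez("pics/w16.npz",**s)
g=cv2.cvtColor(s["color"],cv2.COLOR_RGB2GRAY);tip=st["eef_pos"]+r.apply(tt)
print("tip px pred",proj(s,tip),"hole px",proj(s,hole+[0,0,.075]), "tip world",tip)
u,v=proj(s,tip).round().astype(int)
for i in range(v-16,v+8,1): print(i," ".join("%3d"%x for x in g[i,u-18:u+19]))
E
```

```text
clock: 42.15
eef_pos: [0.5051, 0.1701, 0.2105]
ee_rot: [0.024, 0.988, 0.15, -0.024]
contact_force: [0.5, -0.4, -1.7]
grip_width: 0.0165
clock: 43.15
eef_pos: [0.4639, 0.2809, 0.1969]
ee_rot: [0.036, 0.958, 0.256, -0.126]
contact_force: [-0.0, 0.3, -1.1]
grip_width: 0.0166
[0.46387723 0.28090391 0.19692061] 0.016582441816294417
(array([ 0.64, -0.15,  2.28]), array([ 0.18,  0.3 , -0.08])) down [ 0.26044285 -0.00334682  0.96548346]
tip px pred [251.42959972 168.16446089] hole px [250.64365305 148.76502514] tip world [0.46283794 0.28625497 0.12361184]
152 136 141 142 141 142 142 133  91  87  74  71  74  74  76  76  76  77  78  76  76  75  73  74  74 116 117 144 141 144 160 157 143 143 142 142 144 145
153 142 146 144 142 142 143 139 107  92  75  70  72  74  75  75  79  77  78  76  76  74  72  74 116 139 141 142 142 158 168 158 145 145 145 146 149 149
154 143 142 140 140 140 139 136 127  96  90  80  72  72  75  77  78  78  77  76  78 109 109 114 138 140 143 143 143 172 172 138 147 149 148 150 150 149
155 139 137 135 137 137 136 136 136 113 105 102  85  76  75  77  76  78  77  77  80 127 13
[... 2401 characters left out ...]
 161 222 220 212 194 175 148 122 116 138 151 151 153 155 154 155 156 157 158 144 115 112 112
172 112 112 111 113 110 112 114 119 132 146 147 149 150 152 166 221 220 211 194 175 150 124 116 135 153 154 158 155 159 158 158 159 144 123 111 111 111
173 112 112 111 113 112 111 112 112 117 131 146 154 152 153 168 222 220 210 193 174 150 124 116 132 156 157 158 157 157 157 156 143 122 111 112 110 113
174 111 112 111 113 113 111 110 112 112 113 129 143 153 152 164 223 220 211 193 173 149 123 116 133 156 157 155 155 153 154 141 121 111 112 112 111 112
175 131 112 112 112 113 112 113 112 112 114 112 120 138 149 166 223 220 209 193 175 150 125 116 132 153 152 151 150 150 140 120 111 111 112 112 111 110
```

```bash
python3 -m jog '[0,-0.15,0,0.2,0.3,0,1,0.43,0,1.6,0,0,0,1,0.43,0,1.6,0,0,0,1,0.43,0,1.6,0,0,0,1,0.43,0,1.6,0,0,0,1,0.43,0,1.6,0,0,0,1,0.43,0,1.6,0,0,0,1,0.13,0,0.5,0,0,0,1]'
python3 - <<'E'
from h import *
from station import bot
st=bot.read_state();r=rot(st["ee_rot"]);tip=st["eef_pos"]+r.apply(tt);print("tip",tip,st["contact_force"],"down",r.inv().apply([0,0,-1]))
E
```

```text
clock: 44.2
eef_pos: [0.4623, 0.2832, 0.0904]
ee_rot: [0.034, 0.958, 0.257, -0.126]
contact_force: [0.3, -0.2, -2.8]
grip_width: 0.0168
tip [0.46125981 0.28881749 0.01712199] [ 0.33510014 -0.24525709 -2.84123096] down [2.58370966e-01 3.89479369e-04 9.66045699e-01]
```

```bash
python3 -m jog '[0.03,0,0.1,0,0,0,1,0.03,0,0.1,0,0,0,1,0.02,0,0.1,0,0,0,1,0.02,0,0.05,0,0,0,1,0,0,0,0,0,0,1,0,0,0,0,0,0,1,0,0,0,0,0,0,2.4,0,0,0,0,0,0,3.5]'
python3 -m jog '[0,0,0,0,0,0,5,0,0,0,0,0,0,6,0,0,0,0,0,0,6,0,0,0,0,0,0,6,0,0,-3,0,0,0,6,0,0,-4,0,0,0,6,0,0,-4,0,0,0,6,0,0,-4,0,0,0,6]'
python3 - <<'E'
from h import *
from station import bot
bot.snapshot("wrist");s=bot.snapshot("wrist");np.savez("pics/w17.npz",**s)
h=cv2.cvtColor(s["color"],cv2.COLOR_RGB2HSV)
print(proj(s,(.463,.2865,.15)),proj(s,(.463,.2865,.08)),bot.read_state()["eef_pos"])
u0,v0=proj(s,(.463,.2865,.115)).astype(int)
m=np.zeros(h.shape[:2],np.uint8);m[v0-35:v0+35,u0-35:u0+35]=(h[v0-35:v0+35,u0-35:u0+35,1]<50)*255
c=max(cv2.findContours(m,0,2)[0],key=cv2.contourArea);x,y,w,hh=cv2.boundingRect(c);print(x,y,w,hh)
print("top",onz(s,x+w/2,y+hh-9.5,.15),"collar",onz(s,x+w/2,y+12,.08))
print([(v,np.nonzero(m[v])[0].min(),np.nonzero(m[v])[0].max()) for v in range(y,y+hh,4)])
t=bot.snapshot("scene");np.savez("pics/s17.npz",**t);q=bot.snapshot("top");np.savez("pics/t17.npz",**q)
o=dict(np.load("pics/scene0.npz"));d=np.abs(t["color"].astype(int)-o["color"]).max(2)
u,v=proj(t,(.463,.2865,.115)).astype(int);print("scene diff at punch",d[v-12:v+12,u-8:u+9:2])
print("pin px",t["color"][210,286:291].tolist())
E
```

```text
clock: 45.2
eef_pos: [0.4633, 0.2833, 0.0884]
ee_rot: [0.033, 0.958, 0.257, -0.125]
contact_force: [-0.2, 0.2, 0.3]
grip_width: 0.0299
clock: 46.2
eef_pos: [0.4965, 0.3026, 0.2344]
ee_rot: [0.033, 0.958, 0.257, -0.125]
contact_force: [0.2, 0.6, -1.2]
grip_width: 0.0602
[253.4769061  198.28579633] [254.14906448 170.78431619] [0.49960265 0.3029965  0.2373162 ]
246 158 22 45
top [0.47014439 0.28618281 0.15      ] collar [0.46585143 0.28383162 0.08      ]
[(158, np.int64(253), np.int64(256)), (162, np.int64(248), np.int64(265)), (166, np.int64(246), np.int64(267)), (170, np.int64(246), np.int64(267)), (174, np.int64(247), np.int64(265)), (178, np.int64(250), np.int64(262)), (182, np.int64(249), np.int64(262)), (186, np.int64(249), np.int64(262)), (190, np.int64(249), np.int64(263)), (194, np.int64(248), np.int64(263)), (198, np.int64(249), np.int64(262)), (202, np.int64(255), np.int64(257))]
scene diff at punch [[ 1  1  1  1  2  6  1  5  4]
 [ 3  4  1  4  1  2  2  6  2]
 [ 2  4  3  1  1  3  1  3  4]
 [ 2  2  4  4 15  7  2  2  4]
 [ 3  1  3 13 31 14  8  2  3]
 [ 2  1  4 21 30 12 15  2  3]
 [ 2  2  3 24 25  9 27  7  1]
 [ 1  3  2 19 27 11 38  2  2]
 [ 3  2  1 17 26 18 38  3  2]
 [ 1  4  2 19 22 24 32  3  3]
 [ 3  5  3 30 27 29 27  2  3]
 [ 3  1  3 34 15 37 22  2  2]
 [ 2  2  5 36 14 43 20  4  2]
 [ 1  5  3 38 13 45 11  2  2]
 [ 3  3  3 48  6 53  8  1  3]
 [ 2  4  7 59  6 59 11  3  3]
 [ 3  3  7 67  6 58 11  2  1]
 [ 3  1 21 70  6 56  7  3  2]
 [ 1  1 55 74  5 67 16  3  6]
 [ 4  4 26 86  8 69 14  2  0]
 [ 0  2 36 33 60 61 51  3  1]
 [ 7  7 12 25 83 34 82  1  2]
 [15 21 17 33 31 45 64  3  3]
 [10 15 34 59 58 52 21 14  4]]
pin px [[163, 154, 136], [149, 124, 83], [152, 119, 64], [159, 138, 104], [162, 158, 141]]
```

Run:
```python
from h import *
from station import bot
n={k:bot.snapshot(k) for k in("scene","top")}; print(bot.read_state()["clock"])
for k in n:
  for nm,s in(("old",dict(np.load(f"pics/{k}0.npz"))),("now",n[k])):
    h=cv2.cvtColor(s["color"],cv2.COLOR_RGB2HSV).astype(int)
    u,v=proj(s,(.463,.2865,.115)).astype(int)
    if k=="scene":
        b=[];g=s["color"].astype(int).sum(2)
        for y in range(v-12,v+9,3):
            w=np.clip(330-g[y,u-9:u+10],0,None).astype(float);b.append(round(float((w*np.arange(u-9,u+10)).sum()/max(w.sum(),1)),2))
        print(k,nm,b,"top row",[int((g[y,u-9:u+10]<250).sum()) for y in range(v-20,v-6)], proj(s,(.463,.2865,.15)).round(1),proj(s,(.463,.2865,.08)).round(1))
    else:
        m=((h[:,:,1]<70)&(h[:,:,2]<110)).astype(np.uint8);m[:v-14]=0;m[v+15:]=0;m[:,:u-14]=0;m[:,u+15:]=0
        ys,xs=np.nonzero(m);print(k,nm,xs.mean(),ys.mean(),len(xs),xs.min(),xs.max(),ys.min(),ys.max())
s=bot.snapshot("wrist");m=cover(s);print(m[8:])
t=n["top"];o=dict(np.load("pics/top0.npz"))
d=(np.abs(t["color"].astype(int)-o["color"]).max(2)>60).astype(np.uint8)
for nm,p in(("knife",(127,155)),("jar",(96,184)),("carton",(348,188))):print(nm,d[p[1]-12:p[1]+12,p[0]-12:p[0]+12].sum())
```

```text
46.5
scene old [0.0, 0.0, 296.17, 296.5, 296.28, 295.83, 295.82] top row [9, 8, 7, 5, 4, 2, 0, 0, 0, 0, 0, 0, 0, 0] [296.7 107.5] [295.5 122. ]
scene now [0.0, 0.0, 296.9, 297.33, 297.04, 296.73, 296.54] top row [9, 7, 6, 5, 4, 3, 0, 0, 0, 0, 0, 0, 0, 0] [296.7 107.5] [295.5 122. ]
top old 120.36363636363636 234.14545454545456 55 115 127 232 237
top now 121.05 232.43333333333334 60 115 128 230 235
[(0.6, 234), (0.7, 232), (0.8, 233), (0.9, 232), (1.0, 224), (1.1, 220), (1.2, 217), (1.3, 216), (1.4, 203), (1.5, 185)]
knife 0
jar 271
carton 7
```

```bash
python3 -m jog '[-1,0,-3,0,0,0,6,-3,0,-2,0,0,0,6,-3,0,0,0,0,0,6,-3,0,0,0,0,0,6,0,0,0,0,0,0,6,0,0,0,0,0,0,6,0,0,0,0,0,0,6,0,0,0,0,0,0,6]'
python3 - <<'E'
from h import *
from station import bot
n={k:bot.snapshot(k) for k in("scene","top")}
for k,pts in(("scene",dict(jar=(344,134),knife=(353,165),carton=(191,282))),("top",dict(jar=(96,184),knife=(127,155),carton=(348,188)))):
    o=dict(np.load(f"pics/{k}0.npz"));d=(np.abs(n[k]["color"].astype(int)-o["color"]).max(2)>60)
    for nm,p in pts.items():print(k,nm,d[p[1]-12:p[1]+12,p[0]-12:p[0]+12].sum())
s=n["top"];print("cover",cover(s))
g=cv2.cvtColor(s["color"],cv2.COLOR_RGB2GRAY);c=proj(s,F(0,0,0)).round().astype(int);print(c);print(g[c[1]-15:c[1]+16,c[0]-16:c[0]+17:1][::2,::2])
print("pin",n["scene"]["color"][210,286:291].tolist())
E
```

```text
clock: 47.55
eef_pos: [0.4242, 0.2608, 0.3065]
ee_rot: [0.034, 0.958, 0.257, -0.125]
contact_force: [1.3, -0.1, 0.3]
grip_width: 0.0599
scene jar 0
scene knife 0
scene carton 0
top jar 0
top knife 0
top carton 0
cover [(-0.2, 196), (-0.1, 189), (0.0, 175), (0.1, 159), (0.2, 170), (0.3, 180), (0.4, 177), (0.5, 162), (0.6, 152), (0.7, 143), (0.8, 119), (0.9, 102), (1.0, 101), (1.1, 97), (1.2, 98), (1.3, 101), (1.4, 119), (1.5, 160)]
[224 174]
[[102 117 116 115 115 110 103 104 105 103 103  92  91  92  91  80  65]
 [158 177 185 190 190 190 191 191 188 183 183 184 184 178 169 149  67]
 [139 111 129 177 195 194 189 135 144 194 198 198 198 163 112 134  68]
 [162 189 185 189 180 133  99 100  97 153 161 195 199 189 159 137  81]
 [161 171 103  98 100  98  99 103 115 153 158 194 199 200 200 173  82]
 [126 123  98  96 105 109 138 175 174 193 194 196 196 197 196 162 125]
 [ 81  75 108  94 107 152 176 198 199 198 200 199 199 199 198 168 142]
 [ 93 113 137 122 147 172 192 147 163 197 197 197 197 196 196 166 140]
 [149 173 177 156 154 150 153 133 163 197 197 197 197 197 196 167 142]
 [156 194 195 195 194 181 193 196 196 198 198 198 198 199 198 156  96]
 [159 195 196 196 197 198 198 199 199 199 200 201 201 201 200 155  82]
 [158 197 197 197 198 198 199 198 198 199 199 199 198 198 197 153  82]
 [157 196 196 199 199 199 200 199 200 200 200 200 200 200 198 154  82]
 [158 130 134 192 197 198 199 198 198 199 199 200 199 163 165 152  82]
 [147 153 138 189 195 196 197 198 201 201 200 199 198 146 122 123  83]
 [ 81  85 127 193 181 180 181 189 195 190 190 181 150 146 108  92  84]]
pin [[160, 152, 135], [149, 125, 83], [150, 118, 62], [157, 135, 101], [163, 159, 144]]
```

The cover is open at about 1.1 rad, the pin is in the tray, the bystanders haven't moved and the punch is upright in its rest, so I'm handing in.

```bash
python3 -c "
from station import bot
print(bot.hand_in())"
```

```text
the job is handed in; nothing more can be done
None
```

I did every step and handed the job in at about 47.7 s of the 72 s allowed. The hand-in gives no verdict, so what follows rests on my own camera checks.

**What I did:** I slid the tray under the bore, swung the cover open and put the off-centre punch tip into the bore by wrist camera. I then drove it about 37 mm down, retracted and stood the punch back in its rest.

**Last checks:**
- **Pin:** brass-coloured pixels show on the tray floor at about (0.660, -0.023), where there were none before the drive.
- **Tray:** I measured its middle about 25 mm along the stand's x and on its centre line just after placing it. I did not measure it again at the end.
- **Cover:** open at about 1.1 rad.
- **Bystanders:** the knife, carton and jar look unchanged in both fixed views.
- **Punch:** the scene view shows its handle parallel to how it started, shifted under 1 px, and about 4 mm from the hole's middle.

**What failed or disagreed:**
- **Cover pushes:** the first attempts missed the tab. The wrist joints reached their limits at a 30° tilt, and the finger ends seem to be about 25 mm short of the reported TCP.
- **Drive force:** I never read the expected 3 to 7 N, only about 1 N at the moments I sampled. Step 3 (punch pressing on the pin) is therefore inferred from the pin having come out.
- **Punch lean:** one wrist-camera estimate gave about 0.07 rad, which the scene view did not show. The limit is 0.12 rad.

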